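Line up the additive bottles on the engine bench rack

TASK

Stand the red-, green- and blue-capped bottles from the bench upright on the rack, each centred across the strip of its own colour and back close to the rail, so that with the white-capped one they form a neat straight row. Set them down gently without tipping them, do not shift the white-capped bottle, and leave everything else on the bench where it is.

Things in the scene. Friction and masses are not known exactly. Their poses are not given: they have to be found in the camera images.
- rack: Fixed grey bottle rack. Origin: on the bench, mid-width, under the row line; x to the rack's back, y along the row, z up. Deck top 20 mm up, x -75 to +60, y -160 to +160 mm, no lip. Back rail: front face x = +30, 8 mm thick, 25 mm above the deck, full width. Posts 20 mm square, x 39 to 59, y +-148 mm. Place and yaw (up to 9 deg) vary.
- rack_board (a point): Middle of the front lower edge of the rack's top board: the board is 320 mm wide, 14 mm thick, its underside 250 mm above the bench, and it runs from here (5 mm in front of the row line) back to 90 mm behind the row line. Small fixed bins on it reach 296 mm. It leaves no room for a hand from straight above the row; tilt the hand, reaching in from the front. Axes as the rack's.
- strip_red: Red marking strip, 40 mm wide, flat on the deck from front to back, also on the deck's front edge and the rail's rear; one of four at 64 mm pitch, in varying order. Origin: on the deck top, on the strip's centre line, 30 mm in front of the rail's face: a bottle centred there is 4 mm from the rail. Axes as the rack's. No thickness to touch.
- bottle_red: Red-capped additive bottle with a red label, black body, standing on the bench, 140 to 280 g. Round: body 52 mm in diameter up to 75 mm, shoulder cone to 94 mm, then a straight cylindrical cap 24 mm in diameter from 94 to 137 mm (the top). Origin: centre of the underside; z up along the bottle. Its yaw does not matter.
- strip_green: Green marking strip, 40 mm wide, flat on the deck from front to back, also on the deck's front edge and the rail's rear; one of four at 64 mm pitch, in varying order. Origin: on the deck top, on the strip's centre line, 30 mm in front of the rail's face: a bottle centred there is 4 mm from the rail. Axes as the rack's. No thickness to touch.
- bottle_green: Green-capped additive bottle with a green label, black body, standing on the bench, 140 to 280 g. Round: body 52 mm in diameter up to 75 mm, shoulder cone to 94 mm, then a straight cylindrical cap 24 mm in diameter from 94 to 137 mm (the top). Origin: centre of the underside; z up along the bottle. Its yaw does not matter.
- strip_blue: Blue marking strip, 40 mm wide, flat on the deck from front to back, also on the deck's front edge and the rail's rear; one of four at 64 mm pitch, in varying order. Origin: on the deck top, on the strip's centre line, 30 mm in front of the rail's face: a bottle centred there is 4 mm from the rail. Axes as the rack's. No thickness to touch.
- bottle_blue: Blue-capped additive bottle with a blue label, black body, standing on the bench, 140 to 280 g. Round: body 52 mm in diameter up to 75 mm, shoulder cone to 94 mm, then a straight cylindrical cap 24 mm in diameter from 94 to 137 mm (the top). Origin: centre of the underside; z up along the bottle. Its yaw does not matter.
- strip_white: White marking strip, 40 mm wide, flat on the deck from front to back, also on the deck's front edge and the rail's rear; one of four at 64 mm pitch, in varying order. Origin: on the deck top, on the strip's centre line, 30 mm in front of the rail's face: a bottle centred there is 4 mm from the rail. Axes as the rack's. No thickness to touch. The white-capped bottle already stands on it.
- bottle_white: White-capped additive bottle with a white label, grey body, already standing in its place on the rack. Round: body 52 mm in diameter up to 75 mm, shoulder cone to 94 mm, then a straight cylindrical cap 24 mm in diameter from 94 to 137 mm (the top). Origin: centre of the underside; z up along the bottle. Its yaw does not matter.
- aerosol: White and green spray can standing on the bench, 52 mm in diameter, 180 mm tall. Origin: centre of the underside. A bystander.
- bolt_jar: Jar with yellow lid standing on the bench, 60 mm in diameter, 90 mm tall. Origin: centre of the underside. A bystander.
- gear: Steel gear lying flat on the bench, 64 mm in diameter, 32 mm tall with its hub. Origin: centre of the underside. A bystander.
- socket: Steel deep socket standing on the bench, 28 mm in diameter, 55 mm tall. Origin: centre of the underside. A bystander.
- piston: Aluminium piston standing on the bench, 52 mm in diameter, 45 mm tall. Origin: centre of the underside. A bystander.
- grey_can: Grey cylindrical can with black cap standing on the bench, 44 mm in diameter, 160 mm tall. Origin: centre of the underside. A bystander.
- blue_can: Blue cylindrical can with grey cap standing on the bench, 44 mm in diameter, 150 mm tall. Origin: centre of the underside. A bystander.
- bearing: Steel ball bearing lying flat on the bench, 36 mm in diameter, 12 mm tall, with a hole. Origin: centre of the underside. A bystander.
Things that resemble listed ones, but are neither listed nor needed, are in the scene too. Leave any purple look-alike of the bottle_blue alone. What is shaped like the bottle_red but purple is not meant.

How it is judged (in metres and radians):
At the end, for the whole second after the job is handed in: All four bottles stand upright (within 3.4 degrees), still, on the rack deck (within 4 mm), each on the strip of its colour: within 8 mm of its centre line and, along it, from 12 mm in front of to 8 mm behind the strip's origin (a gap of 0 to 16 mm to the rail) (x of bottle_red in the frame of strip_red between -0.012 and 0.008 m and y of bottle_red in the frame of strip_red between -0.008 and 0.008 m and z of bottle_red in the frame of strip_red between -0.004 and 0.004 m and angle between each of bottle_red, bottle_green, bottle_blue, bottle_white's own z axis and vertical below 0.06 rad and linear speed of each of bottle_red, bottle_green, bottle_blue, bottle_white below 0.02 m/s and x of bottle_green in the frame of strip_green between -0.012 and 0.008 m and y of bottle_green in the frame of strip_green between -0.008 and 0.008 m and z of bottle_green in the frame of strip_green between -0.004 and 0.004 m and x of bottle_blue in the frame of strip_blue between -0.012 and 0.008 m and y of bottle_blue in the frame of strip_blue between -0.008 and 0.008 m and z of bottle_blue in the frame of strip_blue between -0.004 and 0.004 m and x of bottle_white in the frame of strip_white between -0.012 and 0.008 m and y of bottle_white in the frame of strip_white between -0.008 and 0.008 m and z of bottle_white in the frame of strip_white between -0.004 and 0.004 m); the robot touches nothing.
It fails at once if a bottle is dropped from more than about 13 mm (moves faster than 0.5 m/s while no finger touches it) ((linear speed of bottle_red above 0.5 m/s and contact force between bottle_red and the fingers below 0.05 N) or (linear speed of bottle_green above 0.5 m/s and contact force between bottle_green and the fingers below 0.05 N) or (linear speed of bottle_blue above 0.5 m/s and contact force between bottle_blue and the fingers below 0.05 N) or (linear speed of bottle_white above 0.5 m/s and contact force between bottle_white and the fingers below 0.05 N)).
It fails at once if a bottle is tipped by more than 40 degrees (angle between any of bottle_red, bottle_green, bottle_blue, bottle_white's own z axis and vertical above 0.7 rad).
It fails at once if a bottle is banged onto the rack (more than 60 N between them) (contact force between any of bottle_red, bottle_green, bottle_blue, bottle_white and rack above 60 N).
It fails at once if the white-capped bottle is shifted by more than 8 mm (distance of bottle_white from where it was at the start of the episode above 0.008 m).
It fails at once if another thing on the bench (spray can, bolt jar, gear, socket, piston, bearing, grey or blue can) is moved by more than 20 mm or tipped over (distance of any of aerosol, bolt_jar, gear, socket, piston, bearing, grey_can, blue_can from where it was at the start of the episode above 0.02 m).
It also fails if it takes over 72 s, if anything falls off the work surface, if the arm or the gripper's body presses on something with over 40 N, if the wrist force passes 120 N, or if a joint passes its speed limit or range.

ROBOT

A 6-joint arm with a two-finger parallel gripper is mounted at the origin on the work surface. World frame = base frame: x ahead of the robot, y to its left, z up, the work surface at z = 0. Lengths are in m, angles in degrees, forces in N, time in s.
With the tool pointing down it reaches from about 0.3 to 0.75 m from the base axis. Payload 8.5 kg.
Tool frame: the origin (TCP) lies between the finger pads; the fingertips stand ahead of it and the grasp point (between the pads) lies 8 mm behind it (env.tcp_to_tips is the z of the fingertips in the tool frame, in m); z points along the fingers, x is the direction in which the jaws open and shut, and the axes are right-handed (so a half turn about z gives the same grasp; the last joint's range is limited). The gripper opens to 85 mm and grips with 20 to 120 N. Pads are 22 mm wide; open, the fingers measure 114 mm over their backs; the gripper's body (76 mm by 85 mm) begins 54 mm behind the grasp point. The pads swing forward as they close: fully open they stand 13 mm farther back than shut.
Start: joints at [59.513, 21.807, 74.336, -0, 83.858, -12.336], TCP at [0.171, 0.523, 0.242] pointing down, gripper open.
Joint ranges: [-178.18, 178.18], [-50.72, 133.34], [12.68, 142.11], [-81.47, 261.47], [9.98, 163.14], [-165.26, 165.26]. Speed limits (degrees/s): [136.94, 136.94, 180, 180, 180, 180].

INTERFACE

Orientations are given as a 3x3 rotation matrix whose columns are the frame's x, y, z axes.
In Python, from rig import observe, viewer, env gives the robot as it stands.
- The arm moves only by the tool jog_arm, never from a script. Its arguments are lists of equal length, an entry for each row: "dr": the turn, a rotation vector about the tool's x, y, z in rad, a list of three; "slide": the shift along the tool's x, y, z in m, a list of three; "gripper": the opening, from -1 (shut) to 1 (fully open), so that 0 is half open. In form: {"dr": [[rx, ry, rz], ...], "slide": [[dx, dy, dz], ...], "gripper": [gripper, ...]}. A call has exactly 10 rows; each row shifts and turns the commanded pose from where the row before left it, along the tool's axes as they then stand; what a row does not reach is not made up. A row lasts 1/10 s, in which the tool goes at most 50 mm and 8.59 degrees, less where a joint would pass 70% of its speed; a pose out of reach is approached as far as the arm can. A call is refused whole if a number of a shift passes 0.05 or a number of a turn 0.15, either way. A call with a gripper value outside its range is refused whole. The fingers move at their own pace and stop on an object; "force" is the grip in N (left out, the last holds). Time passes only in rows, so rows that do not move let the fingers close, or fill a call up. It gives the time, the measured TCP pose, the force and the opening at its end, in the units of the state.
- observe(): the state, without advancing time (a new reading comes with each control period).
- viewer.get_image(name): name is "scene" or "side" or "wrist"; returns a dict with "pixels" (400x640x3 uint8, blue, green, red), "camera_matrix" (3x3 intrinsics, pixels), "dist_coeffs" ([k1, k2, p1, p2, k3] as OpenCV has them; the pictures are not rectified), "R" (3x3) and "t" (3): a world point X has camera coordinates R X + t. Camera axes: x right, y down, z forward; pixel columns grow to the right and rows downward; lengths in m; the calibration is good to about 2 mm. A picture is of the moment at which its call begins. There is no depth.
- env.close_job(): hands the job in, once; it reports no verdict.
The state is a dict: "time_s": time; "q": joint angles; "qvel": joint speeds; "joint_efforts": joint torques, N m; "position": TCP position; "tool_rot": TCP orientation; "ft_force": force on the tool from outside, world axes, zero at the start; "wrist_torque": the same for the moment, N m; "grip_width": finger opening in m.
Only numpy, scipy, OpenCV 4.12 (cv2) and the standard library are available. Lean on these libraries where they do the work, as an engineer would, in place of code of your own. Each camera call takes 0.05 s, during which the arm holds its last target.

## Working session

There is one attempt and no reset: what is moved stays moved. The work goes in short steps, Python scripts to look and compute and a tool call to move; the robot and the scene stay as the last step left them, time stands still between calls to the robot, and variables do not carry over. Pictures are saved under pics/ and viewed, and the job is handed in when it is done.

Besides the shell and the picture viewer there is one more tool, called after "Request:" as a command line: name --argument value ..., lists and objects as JSON in quotes. jog_arm: Moves the arm, as the interface text tells. Its arguments: {"type":"object","properties":{"dr":{"type":"array","items":{"type":"array","items":{"type":"number"}}},"slide":{"type":"array","items":{"type":"array","items":{"type":"number"}}},"gripper":{"type":"array","items":{"type":"number"}},"force":{"type":"number"}},"required":["dr","slide","gripper"]}

```bash
ls; mkdir -p pics; python3 - <<'E'
from rig import observe, viewer, env
import cv2, numpy as np
s=observe()
for k,v in s.items(): print(k, np.round(v,4).tolist())
print(env.tcp_to_tips)
for n in ["scene","side","wrist"]:
    d=viewer.get_image(n); cv2.imwrite(f"pics/{n}0.png",d["pixels"])
    np.savez(f"pics/{n}0.npz",**d)
    print(n,np.round(d["camera_matrix"],1).tolist(),np.round(d["dist_coeffs"],3),np.round(d["R"],3).tolist(),np.round(d["t"],3), 'C',np.round(-d["R"].T@d["t"],3))
E
```

```text
pics
time_s 0.0
q [59.515, 21.839, 74.385, 0.0008, 83.8585, -12.3349]
qvel [0.0473, 0.0068, 0.1396, -0.0183, -0.0081, -0.0663]
joint_efforts [0.0008, -44.8464, -23.1277, -0.0001, 0.0048, 0.0001]
position [0.1712, 0.5224, 0.2417]
tool_rot [[0.3115, 0.9502, -0.0007], [0.9502, -0.3115, -0.0012], [-0.0014, -0.0003, -1.0]]
ft_force [0.3096, -0.1339, -0.356]
wrist_torque [-0.0549, 0.0213, -0.0015]
grip_width 0.0855
0.011
scene [[460.0, 0.0, 325.5], [0.0, 460.0, 201.3], [0.0, 0.0, 1.0]] [-0.052  0.     0.     0.     0.   ] [[-0.39, 0.921, -0.014], [0.491, 0.195, -0.849], [-0.779, -0.338, -0.528]] [ 0.215 -0.102  1.85 ] C [1.575 0.447 0.893]
side [[422.6, 0.0, 317.4], [0.0, 422.6, 203.4], [0.0, 0.0, 1.0]] [-0.036  0.     0.     0.     0.   ] [[0.941, -0.339, -0.012], [-0.256, -0.686, -0.681], [0.223, 0.644, -0.732]] [-0.501  0.229  1.132] C [ 0.278 -0.741  0.979]
wrist [[283.8, 0.0, 321.1], [0.0, 283.8, 197.0], [0.0, 0.0, 1.0]] [-0.05  0.    0.    0.    0.  ] [[0.312, 0.95, -0.002], [0.898, -0.294, 0.327], [0.31, -0.104, -0.945]] [-0.549 -0.043  0.382] C [0.091 0.549 0.374]
```

View pics/scene0.png

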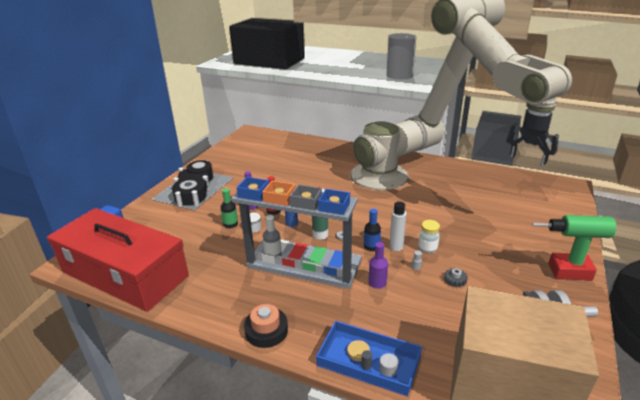

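View pics/side0.png

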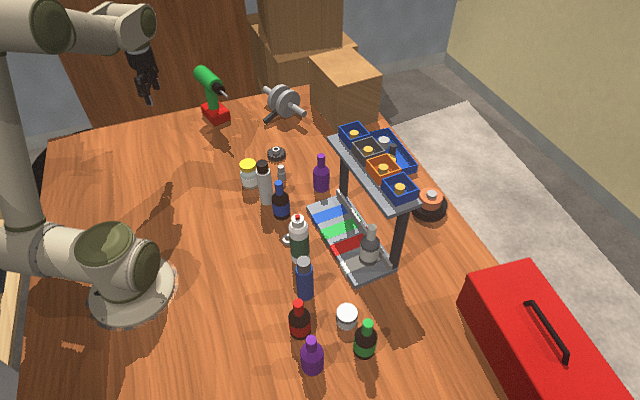

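View pics/wrist0.png

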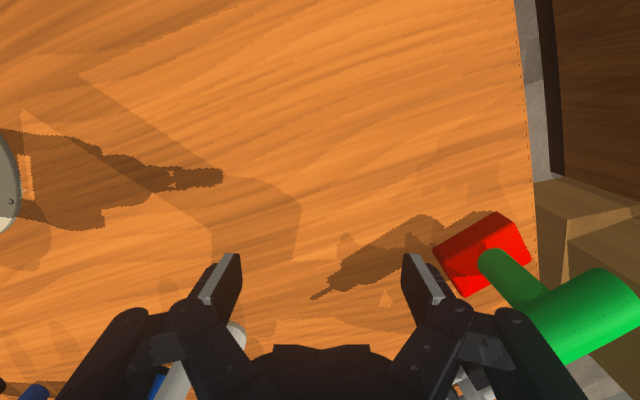

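```bash
python3 - <<'E'
import cv2
a=cv2.imread("pics/side0.png"); cv2.imwrite("pics/side0c.png",cv2.resize(a[130:390,220:460],None,fx=2.3,fy=2.3,interpolation=cv2.INTER_CUBIC))
a=cv2.imread("pics/scene0.png"); cv2.imwrite("pics/scene0c.png",cv2.resize(a[160:300,200:470],None,fx=2.9,fy=2.9,interpolation=cv2.INTER_CUBIC))
E
```

```text
(no output)
```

View pics/side0c.png

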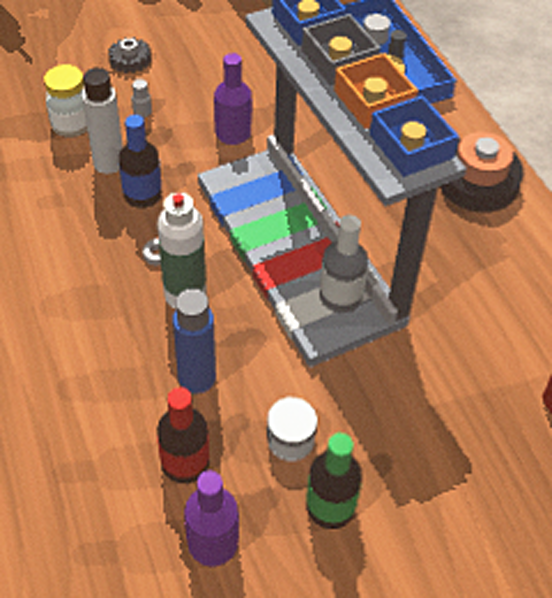

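View pics/scene0c.png

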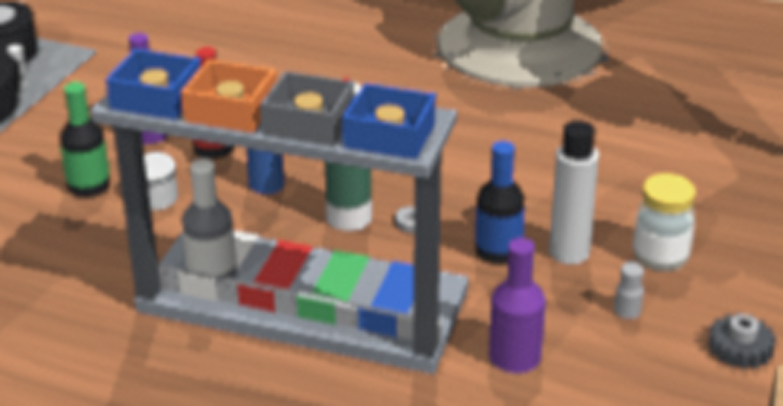

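```bash
cat > h.py <<'E'
import cv2, numpy as np
def load(n):
    d=dict(np.load(f"pics/{n}.npz")); return d
def rays(d,uv):
    p=cv2.undistortPoints(np.asarray(uv,float).reshape(-1,1,2),d["camera_matrix"],d["dist_coeffs"]).reshape(-1,2)
    r=np.c_[p,np.ones(len(p))]@d["R"]  # R^T r
    return -d["R"].T@d["t"], r
def plane(d,uv,z):
    C,r=rays(d,uv); return C+r*((z-C[2])/r[:,2])[:,None]
def tri(d1,p1,d2,p2):
    C1,r1=rays(d1,[p1]);C2,r2=rays(d2,[p2]); A=[];b=[]
    A=np.zeros((3,3));b=np.zeros(3);P=[]
    for C,r in((C1,r1[0]),(C2,r2[0])):
        r=r/np.linalg.norm(r);M=np.eye(3)-np.outer(r,r);A+=M;b+=M@C;P.append((C,r,M))
    X=np.linalg.solve(A,b); return X,[float(np.linalg.norm(M@(X-C))) for C,r,M in P]
def proj(d,X):
    return cv2.projectPoints(np.asarray(X,float).reshape(-1,1,3),cv2.Rodrigues(d["R"])[0],d["t"],d["camera_matrix"],d["dist_coeffs"])[0].reshape(-1,2)
def mask(im,c):
    h=cv2.cvtColor(im,cv2.COLOR_BGR2HSV);H,S,V=[h[...,i].astype(int) for i in range(3)]
    s=(S>130)&(V>60)
    if c=="red": m=s&((H<5)|(H>172))
    if c=="green": m=s&(H>45)&(H<80)
    if c=="blue": m=s&(H>103)&(H<122)
    if c=="purple": m=s&(H>128)&(H<155)
    return m.astype(np.uint8)
def blobs(im,c,lo=15):
    n,l,st,ce=cv2.connectedComponentsWithStats(mask(im,c))
    return [(st[i].tolist(),ce[i],l==i) for i in range(1,n) if st[i][4]>=lo]
E
python3 - <<'E'
from h import *
for n in("side0","scene0"):
    d=load(n)
    for c in("red","green","blue"):
        for st,ce,m in blobs(d["pixels"],c): 
            print(n,c,st,np.round(ce,1), 'z.115',np.round(plane(d,[ce],.115)[0][:2],3),'z.02',np.round(plane(d,[ce],.02)[0][:2],3))
E
```

```text
side0 red [201, 102, 29, 24, 358] [215.7 113.2] z.115 [0.353 0.55 ] z.02 [0.361 0.692]
side0 red [295, 214, 5, 6, 19] [297.  216.5] z.115 [ 0.473 -0.009] z.02 [0.494 0.072]
side0 red [330, 233, 34, 26, 381] [345.8 244.9] z.115 [ 0.56  -0.144] z.02 [ 0.591 -0.078]
side0 red [457, 257, 177, 143, 13891] [534.4 337.3] z.115 [ 0.847 -0.519] z.02 [ 0.909 -0.494]
side0 red [293, 298, 11, 19, 162] [297.9 306.9] z.115 [ 0.39 -0.27] z.02 [ 0.402 -0.218]
side0 red [289, 321, 22, 17, 177] [300.2 330.3] z.115 [ 0.377 -0.326] z.02 [ 0.388 -0.28 ]
side0 green [193, 65, 28, 23, 305] [204.6  75.1] z.115 [0.358 0.823] z.02 [0.367 0.995]
side0 green [321, 219, 32, 19, 158] [336.4 228.6] z.115 [ 0.557 -0.086] z.02 [ 0.588 -0.013]
side0 green [363, 319, 10, 9, 73] [367.6 323.1] z.115 [ 0.522 -0.361] z.02 [ 0.549 -0.319]
side0 blue [339, 121, 66, 28, 333] [367.9 132.9] z.115 [0.805 0.258] z.02 [0.863 0.368]
side0 blue [381, 145, 38, 53, 395] [400.5 172.5] z.115 [0.817 0.049] z.02 [0.876 0.136]
side0 blue [385, 146, 5, 7, 16] [387.1 150.1] z.115 [0.825 0.157] z.02 [0.885 0.256]
side0 blue [405, 150, 11, 13
[... 1525 characters left out ...]
, 30, 24, 418] [251.1 188.7] z.115 [ 0.446 -0.316] z.02 [ 0.308 -0.409]
scene0 blue [318, 190, 32, 24, 518] [333.2 201.9] z.115 [ 0.421 -0.027] z.02 [ 0.28  -0.085]
scene0 blue [370, 209, 7, 16, 90] [372.8 216.3] z.115 [0.454 0.116] z.02 [0.317 0.076]
scene0 blue [286, 212, 11, 14, 129] [291.  218.5] z.115 [ 0.557 -0.11 ] z.02 [ 0.433 -0.178]
scene0 blue [365, 233, 15, 15, 171] [371.3 239.6] z.115 [0.568 0.149] z.02 [0.445 0.112]
scene0 blue [329, 251, 14, 17, 172] [336.6 259.2] z.115 [0.685 0.09 ] z.02 [0.577 0.047]
scene0 blue [324, 267, 12, 9, 73] [329.6 270.8] z.115 [0.736 0.091] z.02 [0.634 0.048]
scene0 blue [317, 322, 104, 73, 3696] [369.  356.9] z.115 [0.958 0.272] z.02 [0.883 0.251]
```

```bash
python3 - <<'E'
from h import *
d=load("side0"); e=load("scene0")
L={"blue_can":((303.5,260.4),.15),"aerosol":((298,219),.172),"grey_can":((262.6,164),.16),"boltjar":((247.8,164),.09),"socket":((281,167),.055),"purpA":((321,156.5),.137),"purpB":((311,339.5),.137),"whitejar":((347,312),.045),"bearing":((287,240),.012),"gear":((276.5,152),.03),"redB":((298,301.5),.137),"greenB":((367.5,322),.137),"blueB":((278.5,183.5),.137),"whiteB":((371,230),.157)}
for k,(p,z) in L.items(): print(k,np.round(plane(d,[p],z)[0],3))
a=e["pixels"]; cv2.imwrite("pics/hand0.png",cv2.resize(a[0:180,340:580],None,fx=3,fy=3,interpolation=cv2.INTER_CUBIC))
a=d["pixels"]; cv2.imwrite("pics/strips0.png",cv2.resize(a[180:300,290:410],None,fx=5,fy=5,interpolation=cv2.INTER_CUBIC))
# caps edges by column/rows
for nm,(st_,c) in {"red":("side0","red"),"green":("side0","green"),"blue":("side0","blue")}.items():
    for s_,ce,m in blobs(d["pixels"],c):
        if s_[4]<170 and s_[3]>8 and s_[0]<380 and s_[0]>230:
            ys,xs=np.nonzero(m); print(c,s_,[ (int(y),int(xs[ys==y].min()),int(xs[ys==y].max())) for y in np.unique(ys)])
# strips: minAreaRect on world plane
for c,box in(("red",(325,230,370,262)),("green",(318,215,358,245)),("blue",(305,200,352,228))):
    m=mask(d["pixels"],c); x0,y0,x1,y1=box; w=np.zeros_like(m); w[y0:y1,x0:x1]=m[y0:y1,x0:x1]
    ys,xs=np.nonzero(w); P=plane(d,np.c_[xs,ys],.02)[:,:2]
    r=cv2.minAreaRect((P*1000).astype(np.float32)); print(c,len(xs),r, np.round(P.mean(0),4))
E
```

```text
blue_can [ 0.436 -0.176  0.15 ]
aerosol [ 0.46  -0.066  0.172]
grey_can [0.431 0.181 0.16 ]
boltjar [0.4   0.276 0.09 ]
socket [0.503 0.264 0.055]
purpA [0.61  0.177 0.137]
purpB [ 0.389 -0.364  0.137]
whitejar [ 0.507 -0.286  0.045]
bearing [0.441 0.003 0.012]
gear [0.517 0.371 0.03 ]
redB [ 0.392 -0.269  0.137]
greenB [ 0.517 -0.368  0.137]
blueB [0.457 0.11  0.137]
whiteB [ 0.623 -0.152  0.157]
red [293, 298, 11, 19, 162] [(298, 298, 299), (299, 295, 301), (300, 294, 302), (301, 293, 302), (302, 293, 302), (303, 293, 302), (304, 293, 302), (305, 293, 302), (306, 293, 301), (307, 293, 302), (308, 293, 303), (309, 293, 303), (310, 294, 303), (311, 294, 303), (312, 294, 302), (313, 294, 302), (314, 295, 301), (315, 295, 301), (316, 298, 301)]
green [321, 219, 32, 19, 158] [(219, 350, 352), (220, 347, 349), (221, 344, 348), (222, 342, 344), (223, 339, 344), (224, 336, 344), (225, 333, 344), (226, 331, 344), (227, 328, 345), (228, 325, 349), (229, 322, 349), (230, 322, 348), (231, 322, 345), (232, 321, 343), (233, 324, 340), (234, 325, 338), (235, 325, 335), (236, 327, 332), (237, 327, 328)]
green [363, 319, 10, 9, 73] [(319, 366, 369), (320, 364, 371), (321, 364, 371), (322, 363, 372), (323, 363, 372), (324, 363, 372), (325, 363, 372), (326, 365, 371), (327, 366, 371)]
blue [275, 180, 7, 9, 39] [(180, 277, 280), (181, 275, 281), (182, 275, 281), (183, 275, 281), (184, 275, 281), (185, 275, 279), (186, 275, 275), (187, 275, 275), (188, 275, 275)]
red 381 ((597.7940673828125, -80.99052429199219), (110.03889465332031, 46.225189208984375), 6.108087539672852) [ 0.5911 -0.078 ]
green 173 ((594.2073364257812, -14.557073593139648), (104.99858856201172, 36.75032043457031), 4.796265602111816) [ 0.591  -0.0138]
blue 330 ((585.9447021484375, 48.40940475463867), (112.4619140625, 44.047996520996094), 10.199402809143066) [0.5874 0.0484]
```

View pics/hand0.png

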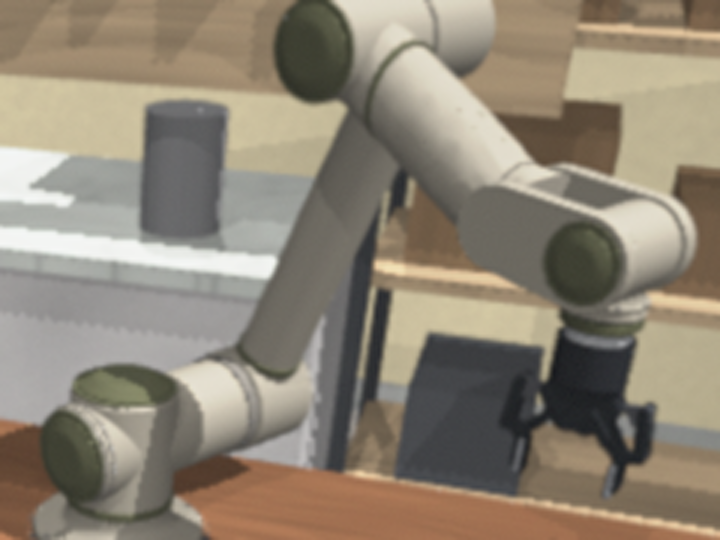

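View pics/strips0.png

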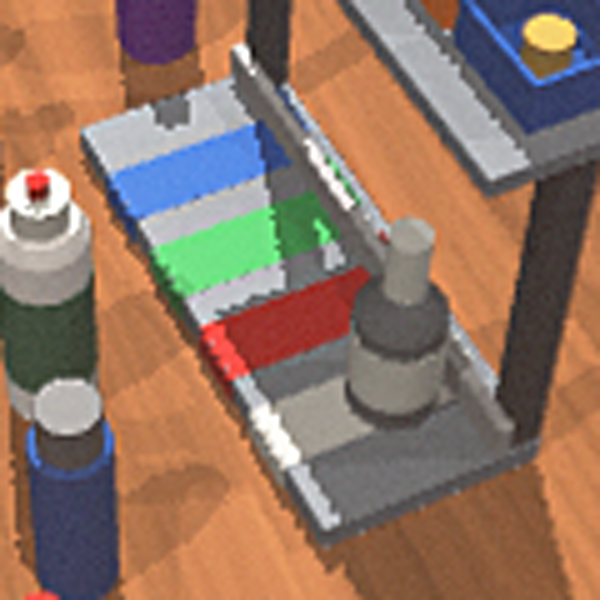

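```bash
python3 - <<'E'
from h import *
d=load("side0"); e=load("scene0")
P=plane(d,[(306.4,206.2),(355,285.2),(398,267.5)],.02); print(np.round(P,4), np.linalg.norm(P[0]-P[1]),np.linalg.norm(P[2]-P[1]))
v=P[0]-P[1]; print('yaw',np.degrees(np.arctan2(-v[0],v[1])))
# strip boundaries along deck front edge, side crop coords
q=np.array([(107,172),(143,220),(150,245),(187,295),(205,325),(245,378),(250,398),(290,452)])/5+np.array([290,180]); 
W=plane(d,q,.02); print(np.round(W,4))
# board top front corners in side: from full picture
a=d["pixels"]; cv2.imwrite("pics/board0.png",cv2.resize(a[110:300,310:440],None,fx=4,fy=3.1,interpolation=cv2.INTER_CUBIC))
a=e["pixels"]; cv2.imwrite("pics/rs0.png",cv2.resize(a[170:300,225:375],None,fx=5,fy=4.5,interpolation=cv2.INTER_CUBIC))
E
```

```text
[[ 0.5342  0.1019  0.02  ]
 [ 0.5629 -0.2092  0.02  ]
 [ 0.6942 -0.1986  0.02  ]] 0.3124407144312234 0.13171195431150418
yaw 5.278497015946225
[[ 0.5375  0.0647  0.02  ]
 [ 0.5449  0.0215  0.02  ]
 [ 0.5423  0.002   0.02  ]
 [ 0.5494 -0.0403  0.02  ]
 [ 0.5514 -0.064   0.02  ]
 [ 0.5589 -0.1061  0.02  ]
 [ 0.5565 -0.1196  0.02  ]
 [ 0.5635 -0.1601  0.02  ]]
```

View pics/rs0.png

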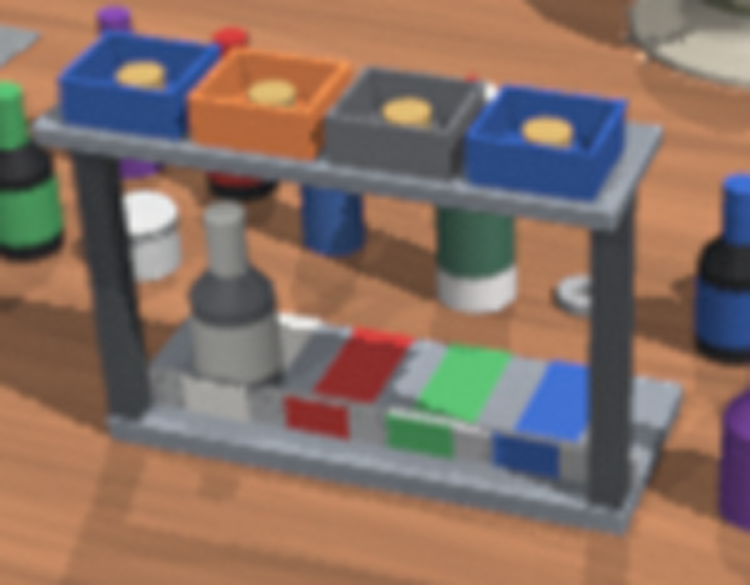

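```bash
cat >> h.py <<'E'
from scipy.spatial.transform import Rotation as Ro, Slerp
def toolR(head,th,roll=0):
    # tool x = left of heading, z = forward-down (tilt th from vertical)
    h=np.radians(head);t=np.radians(th)
    x=np.array([-np.sin(h),np.cos(h),0]);z=np.array([np.cos(h)*np.sin(t),np.sin(h)*np.sin(t),-np.cos(t)])
    return np.c_[x,np.cross(z,x),z]
def plan(p0,R0,wps,dec=4):
    """wps: list of (p,R,nrows). prints rows"""
    p=np.array(p0,float);R=np.array(R0,float);dr=[];sl=[]
    for pg,Rg,n in wps:
        pg=np.array(pg,float)
        for i in range(n):
            k=n-i
            rv=(Ro.from_matrix(R.T@Rg)).as_rotvec()/k
            s=R.T@((pg-p)/k)
            rv=np.round(rv,3);s=np.round(s,dec)
            dr.append(rv.tolist());sl.append(s.tolist())
            p=p+R@s;R=R@Ro.from_rotvec(rv).as_matrix()
    import json
    for i in range(0,len(dr),10):
        print(json.dumps({"dr":dr[i:i+10],"slide":sl[i:i+10]}))
    D=np.array(dr);S=np.array(sl);print("max",np.degrees(np.linalg.norm(D,axis=1).max()),np.linalg.norm(S,axis=1).max(),"end",np.round(p,4))
def tcp_for(grasp,R): return np.array(grasp)+0.008*R[:,2]
def tilt(R): return np.degrees(np.arccos(-R[2,2])), np.degrees(np.arctan2(R[1,2],R[0,2]))
E
python3 - <<'E'
from h import *
from rig import observe
d=load("side0"); e=load("scene0")
print('blue',tri(d,(278.5,188.5),e,(372.9,216.8)))
print('green',tri(d,(367.4,327),e,(226.2,195.3)))
print('white',tri(d,(371.5,234.5),e,(225+225/5,170+240/4.5)))
s=observe();p0=s["position"];R0=s["tool_rot"]
R=toolR(22,40)
g=np.array([.457,.113,.118])
R1=toolR(50,20)
pre=tcp_for(g,R)-R[:,2]*.10+[0,0,.06]
print(pre)
plan(p0,R0,[((.34,.36,.31),R1,9),(pre,R,11)])
E
```

```text
blue (array([0.45532898, 0.11584792, 0.11308003]), [0.001443366203477801, 0.0014433662034779267])
green (array([ 0.51694317, -0.36934578,  0.11669858]), [0.001117351383619147, 0.0011173513836193263])
white (array([ 0.6270388 , -0.14510458,  0.13188241]), [0.0029465380110912046, 0.002946538011091194])
[0.40216963 0.09084709 0.24847609]
{"dr": [[-0.034, 0.023, -0.131], [-0.034, 0.023, -0.131], [-0.034, 0.023, -0.131], [-0.034, 0.023, -0.131], [-0.034, 0.023, -0.131], [-0.034, 0.023, -0.13], [-0.035, 0.023, -0.131], [-0.034, 0.023, -0.13], [-0.035, 0.023, -0.131], [-0.031, -0.022, 0.039]], "slide": [[-0.0113, 0.0234, -0.0076], [-0.0141, 0.022, -0.0071], [-0.0168, 0.0202, -0.0067], [-0.0191, 0.0181, -0.0065], [-0.0212, 0.0157, -0.0064], [-0.0229, 0.013, -0.0064], [-0.0243, 0.0102, -0.0065], [-0.0253, 0.0071, -0.0068], [-0.0258, 0.0041, -0.0071], [-0.0201, -0.0161, 0.0001]]}
{"dr": [[-0.031, -0.022, 0.039], [-0.031, -0.022, 0.039], [-0.031, -0.022, 0.039], [-0.031, -0.022, 0.039], [-0.031, -0.022, 0.038], [-0.031, -0.023, 0.039], [-0.031, -0.022, 0.038], [-0.031, -0.023, 0.039], [-0.032, -0.022, 0.038], [-0.031, -0.023, 0.039]], "slide": [[-0.0207, -0.0153, 0.0], [-0.0212, -0.0145, 0.0001], [-0.0218, -0.0137, 0.0001], [-0.0223, -0.0128, 0.0002], [-0.0228, -0.012, 0.0003], [-0.0232, -0.0111, 0.0004], [-0.0236, -0.0102, 0.0006], [-0.024, -0.0093, 0.0008], [-0.0243, -0.0084, 0.0011], [-0.0245, -0.0075, 0.0014]]}
max 7.879992519696458 0.027145717894356745 end [0.4021 0.0908 0.2485]
```

Candidates in the side view: for red, the cap is at (298,301) with a red label, and the purple look-alike is at (311,340). For blue, the cap is at (278,184), and the other options are purple at (321,156) and the blue can at (303,260). For green, the cap is at (367,322), and the other option is the white/green aerosol at (298,219). The close crop shows a black body and coloured label on all three picks. I'll start with blue.

Request:
jog_arm --dr '[[-0.034, 0.023, -0.131], [-0.034, 0.023, -0.131], [-0.034, 0.023, -0.131], [-0.034, 0.023, -0.131], [-0.034, 0.023, -0.131], [-0.034, 0.023, -0.131], [-0.034, 0.023, -0.131], [-0.034, 0.023, -0.131], [-0.034, 0.023, -0.131], [-0.03, -0.022, 0.039]]' --slide '[[-0.011, 0.023, -0.008], [-0.014, 0.022, -0.007], [-0.017, 0.02, -0.007], [-0.019, 0.018, -0.006], [-0.021, 0.016, -0.006], [-0.023, 0.013, -0.006], [-0.024, 0.01, -0.007], [-0.025, 0.007, -0.007], [-0.026, 0.004, -0.007], [-0.02, -0.016, 0]]' --gripper '[0.2, 0.2, 0.2, 0.2, 0.2, 0.2, 0.2, 0.2, 0.2, 0.2]' --force 50

```text
time_s: 1.15
position: [0.3461, 0.3367, 0.3055]
tool_rot: [[-0.735, 0.627, 0.257], [0.678, 0.685, 0.268], [-0.008, 0.371, -0.929]]
ft_force: [0.4, 0.1, -0.0]
grip_width: 0.0515
```

```bash
python3 - <<'E'
from h import *
from rig import observe
s=observe();print(s["time_s"],np.round(s["q"],1),np.round(s["position"],4),tilt(np.array(s["tool_rot"])),s["grip_width"])
E
```

```text
1.15 [  26.3    3.5   91.3    8.    64.8 -113.2] [0.3461 0.3367 0.3055] (np.float64(21.785062524139153), np.float64(46.161321348109226)) 0.05152597260389891
```

Request:
jog_arm --dr '[[-0.031, -0.022, 0.039], [-0.031, -0.022, 0.039], [-0.031, -0.022, 0.039], [-0.031, -0.022, 0.039], [-0.031, -0.022, 0.039], [-0.031, -0.022, 0.039], [-0.031, -0.022, 0.039], [-0.031, -0.022, 0.039], [-0.031, -0.022, 0.039], [-0.031, -0.022, 0.039]]' --slide '[[-0.021, -0.015, 0], [-0.021, -0.015, 0], [-0.022, -0.014, 0], [-0.022, -0.013, 0], [-0.023, -0.012, 0], [-0.023, -0.011, 0], [-0.024, -0.01, 0.001], [-0.024, -0.009, 0.001], [-0.024, -0.008, 0.001], [-0.024, -0.008, 0.001]]' --gripper '[0.2, 0.2, 0.2, 0.2, 0.2, 0.2, 0.2, 0.2, 0.2, 0.2]'

```text
time_s: 2.15
position: [0.3982, 0.0914, 0.2492]
tool_rot: [[-0.367, 0.716, 0.594], [0.93, 0.28, 0.237], [0.003, 0.639, -0.769]]
ft_force: [0.2, -0.2, 1.0]
grip_width: 0.0513
```

```bash
cat > snap.py <<'E'
from h import *
from rig import observe, viewer
import sys
s=observe();print(round(s["time_s"],2),"q",np.round(s["q"],1),"p",np.round(s["position"],4),"tilt/head",np.round(tilt(np.array(s["tool_rot"])),2),"w",round(s["grip_width"],4),"F",np.round(s["ft_force"],1))
np.savez(f"pics/state.npz",p=s["position"],R=s["tool_rot"],q=s["q"])
for a in sys.argv[2:]:
    d=viewer.get_image(a); n=a+sys.argv[1]; np.savez(f"pics/{n}.npz",**d,p=s["position"],TR=s["tool_rot"]); cv2.imwrite(f"pics/{n}.png",d["pixels"])
E
python3 snap.py 1 wrist
```

```text
2.15 q [ -20.1   -6.8  118.3   38.3   43.5 -154.1] p [0.3982 0.0914 0.2492] tilt/head [39.73 21.77] w 0.0513 F [ 0.2 -0.2  1. ]
```

View pics/wrist1.png

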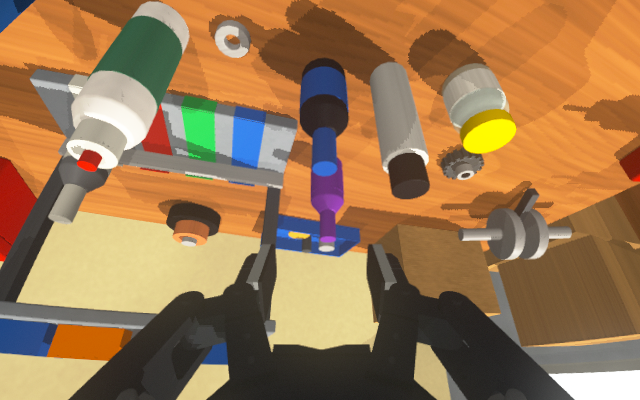

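```bash
cat > kin.py <<'E'
from h import *
from scipy.optimize import least_squares
def fk(q,k):
    q=np.radians(q);a,d1,L2,L3,d6,b=k
    A=Ro.from_euler('z',q[0]);
    W=A.apply([a+L2*np.sin(q[1])+L3*np.sin(q[1]+q[2]),b,d1+L2*np.cos(q[1])+L3*np.cos(q[1]+q[2])])
    R=A*Ro.from_euler('y',q[1]+q[2])*Ro.from_euler('z',q[3])*Ro.from_euler('y',q[4])*Ro.from_euler('z',q[5])
    M=R.as_matrix()
    return W+d6*M[:,2],M
D=[([59.515,21.839,74.385,0.0008,83.8585,-12.3349],[.1712,.5224,.2417]),([26.3,3.5,91.3,8,64.8,-113.2],[.3461,.3367,.3055]),([-20.1,-6.8,118.3,38.3,43.5,-154.1],[.3982,.0914,.2492])]
def res(k): return np.concatenate([fk(q,k)[0]-p for q,p in D])
sol=least_squares(res,[0,.2,.38,.4,.27,.12])
K=sol.x
def ik(p,R,q0):
    Rt=R
    def f(q):
        pp,M=fk(q,K); return np.r_[(pp-p)*10,(Ro.from_matrix(M.T@Rt)).as_rotvec()]
    lo=[-178,-50.7,12.7,-81.4,10,-165.2];hi=[178,133,142,261,163,165.2]
    best=None
    for q in ([q0] if q0 is not None else [])+[[-20,0,110,40,40,-150],[-20,0,110,40,40,30],[-20,10,110,120,20,-60],[-20,10,110,-60,20,0],[-20,10,110,100,30,100]]:
        s=least_squares(f,np.clip(q,np.array(lo)+.01,np.array(hi)-.01),bounds=(lo,hi),x_scale=10.)
        if best is None or s.cost<best.cost-1e-9: best=s
        if best.cost<1e-6: break
    return best.x,best.cost
if __name__=="__main__":
    print(np.round(K,4),sol.cost,np.round(res(K),4))
    Z=Ro.from_euler('z',180,degrees=True).as_matrix()
    print(np.round(fk(D[2][0],K)[1],3)); F=fk(D[0][0],K)[1]; print(np.round(F,3))
E
python3 kin.py
```

```text
[-0.0251 -0.0169  0.5913  0.3488  0.2537  0.1162] 0.00012440616839132194 [ 0.0033  0.003  -0.0013 -0.0108 -0.0058  0.003   0.008  -0.0011 -0.0018]
[[ 0.367 -0.715  0.594]
 [-0.93  -0.281  0.237]
 [-0.002 -0.64  -0.768]]
[[-0.312 -0.95  -0.001]
 [-0.95   0.312 -0.001]
 [ 0.001  0.    -1.   ]]
```

```bash
python3 - <<'E'
import re
s=open('kin.py').read()
s=s.replace("a,d1,L2,L3,d6,b=k","a,d1,L2,L3,d6,b,e,c=k")
s=s.replace("W=A.apply([a+L2*np.sin(q[1])+L3*np.sin(q[1]+q[2]),b,d1+L2*np.cos(q[1])+L3*np.cos(q[1]+q[2])])","W=A.apply([a+L2*np.sin(q[1])+L3*np.sin(q[1]+q[2])+e*np.cos(q[1]+q[2]),b,d1+L2*np.cos(q[1])+L3*np.cos(q[1]+q[2])-e*np.sin(q[1]+q[2])])")
s=s.replace("R=A*Ro.from_euler('y',q[1]+q[2])*Ro.from_euler('z',q[3])*Ro.from_euler('y',q[4])*Ro.from_euler('z',q[5])","B=A*Ro.from_euler('y',q[1]+q[2])*Ro.from_euler('z',q[3]);R=B*Ro.from_euler('y',q[4])*Ro.from_euler('z',q[5]+np.pi);W=W+B.apply([0,c,0])")
s=s.replace("sol=least_squares(res,[0,.2,.38,.4,.27,.12])","sol=least_squares(lambda k:np.r_[res(k),.003*(k-np.array([0,.2,.4,.4,.25,.12,0,0]))],[0,.2,.38,.4,.27,.12,0,0])")
open('kin.py','w').write(s)
E
python3 kin.py
```

```text
[-2.600e-03  1.270e-01  5.385e-01  3.527e-01  2.467e-01  1.173e-01
  1.008e-01  2.000e-04] 1.6684791549989142e-07 [ 0. -0.  0. -0.  0. -0. -0. -0. -0.]
[[-0.367  0.715  0.594]
 [ 0.93   0.281  0.237]
 [ 0.002  0.64  -0.768]]
[[ 0.312  0.95  -0.001]
 [ 0.95  -0.312 -0.001]
 [-0.001 -0.    -1.   ]]
```

```bash
cat > ikt.py <<'E'
from kin import *
T={"blue":([.455,.116,.118],(0,10,20,30)),"red":([.392,-.272,.118],(-60,-50,-40,-30,-20)),"green":([.517,-.369,.118],(-60,-50,-40,-30,-20)),"placeR":([.63,-.08,.14],(5.3,)),"placeG":([.625,-.013,.14],(5.3,)),"placeB":([.62,.05,.14],(5.3,)),"preB":([.54,.04,.165],(5.3,))}
Z=np.diag([-1,-1,1.])
for n,(g,hs) in T.items():
    for h in hs:
        for fl in (0,1):
            for th in (40,45):
                R=toolR(h,th)
                if fl: R=R@Z
                q,c=ik(tcp_for(g,R),R,None)
                print(n,h,"flip" if fl else "norm",th,np.round(q,0).astype(int).tolist(),"ok" if c<1e-6 else "BAD %.1e"%c)
E
python3 ikt.py
```

```text
blue 0 norm 40 [-1, 19, 127, 173, 10, 97] BAD 2.7e-03
blue 0 norm 45 [0, 19, 127, 179, 11, 91] ok
blue 0 flip 40 [-1, 19, 127, 173, 10, -83] BAD 2.7e-03
blue 0 flip 45 [0, 19, 127, 179, 11, -89] ok
blue 10 norm 40 [-5, 17, 125, 97, 10, 161] BAD 1.3e-06
blue 10 norm 45 [-6, 19, 128, 133, 16, 124] ok
blue 10 flip 40 [-5, 17, 125, 97, 10, -19] BAD 1.3e-06
blue 10 flip 45 [-6, 19, 128, 133, 16, -56] ok
blue 20 norm 40 [-10, 17, 125, 84, 19, 162] ok
blue 20 norm 45 [-12, 19, 128, 108, 23, 137] ok
blue 20 flip 40 [-10, 17, 125, 84, 19, -18] ok
blue 20 flip 45 [-12, 19, 128, 108, 23, -43] ok
blue 30 norm 40 [-14, 18, 124, 76, 28, 159] ok
blue 30 norm 45 [-16, 19, 127, 91, 31, 142] ok
blue 30 flip 40 [-14, 18, 124, 76, 28, -21] ok
blue 30 flip 45 [-16, 19, 127, 91, 31, -38] ok
red -60 norm 40 [-44, 19, 121, -81, 10, 4] BAD 4.7e-06
red -60 norm 45 [-43, 20, 124, 238, 14, 45] ok
red -60 flip 40 [-44, 19, 122, 261, 10, -159] BAD 3.4e-04
red -60 flip 45 [-43, 20, 124, 238, 14, -135] ok
red -50 norm 40 [-48, 20, 126, 186, 10, 85] BAD 3.2e-03
red -50 norm 45 [-48, 20, 126, 186, 10, 85] ok
red -50 
[... 1848 characters left out ...]
ceR 5.3 flip 40 [-25, 27, 98, 46, 27, 23] ok
placeR 5.3 flip 45 [-26, 27, 101, 64, 24, 5] ok
placeG 5.3 norm 40 [-18, 26, 100, 43, 22, -149] ok
placeG 5.3 norm 45 [-18, 26, 103, 59, 18, -165] BAD 1.6e-04
placeG 5.3 flip 40 [-18, 26, 100, 43, 22, 31] ok
placeG 5.3 flip 45 [-18, 26, 103, 65, 18, 9] ok
placeB 5.3 norm 40 [-10, 26, 101, 34, 18, -135] ok
placeB 5.3 norm 45 [-11, 26, 104, 61, 13, -162] ok
placeB 5.3 flip 40 [-10, 26, 101, 34, 18, 45] ok
placeB 5.3 flip 45 [-11, 26, 104, 61, 13, 18] ok
preB 5.3 norm 40 [-14, 17, 111, 42, 18, -145] ok
preB 5.3 norm 45 [-14, 17, 114, 62, 15, -165] BAD 1.7e-04
preB 5.3 flip 40 [-14, 17, 111, 42, 18, 35] ok
preB 5.3 flip 45 [-15, 17, 114, 69, 15, 8] ok
```

Blue bottle is centred in the wrist view at (323,150). q6 gets too close to its limit in this grip, so I'll turn the hand half a turn about its axis.

Request:
jog_arm --dr '[[0, 0, 0.149], [0, 0, 0.149], [0, 0, 0.149], [0, 0, 0.149], [0, 0, 0.149], [0, 0, 0.149], [0, 0, 0.149], [0, 0, 0.149], [0, 0, 0.149], [0, 0, 0.149]]' --slide '[[0, 0, -0.004], [0, 0, -0.004], [0, 0, -0.002], [0, 0, 0], [0, 0, 0], [0, 0, 0], [0, 0, 0], [0, 0, 0], [0, 0, 0], [0, 0, 0]]' --gripper '[0.2, 0.2, 0.2, 0.2, 0.2, 0.2, 0.2, 0.2, 0.2, 0.2]'

```text
time_s: 3.2
position: [0.3921, 0.0902, 0.257]
tool_rot: [[0.687, 0.422, 0.592], [0.351, -0.906, 0.238], [0.636, 0.044, -0.77]]
ft_force: [-0.1, -0.5, 0.5]
grip_width: 0.0509
```

Request:
jog_arm --dr '[[0, 0, 0.149], [0, 0, 0.149], [0, 0, 0.149], [0, 0, 0.149], [0, 0, 0.149], [0, 0, 0.149], [0, 0, 0.149], [0, 0, 0.149], [0, 0, 0.149], [0, 0, 0.149]]' --slide '[[0, 0, 0], [0, 0, 0], [0, 0, 0], [0, 0, 0], [0, 0, 0], [0, 0, 0], [0, 0, 0], [0, 0, 0], [0, 0, 0], [0, 0, 0]]' --gripper '[0.2, 0.2, 0.2, 0.2, 0.2, 0.2, 0.2, 0.2, 0.2, 0.2]'

```text
time_s: 4.2
position: [0.3921, 0.0902, 0.257]
tool_rot: [[0.476, -0.651, 0.592], [-0.874, -0.423, 0.238], [0.095, -0.631, -0.77]]
ft_force: [-0.1, 0.2, 0.0]
grip_width: 0.0511
```

```bash
python3 snap.py 2 wrist; python3 - <<'E'
from h import *
d=load("wrist2")
for c in("blue","red","green"):
    for st,ce,m in blobs(d["pixels"],c): print(c,st,np.round(ce,1),np.round(plane(d,[ce],.02)[0],3))
print(np.round(proj(d,[[.455,.116,.137],[.455,.116,.094],[.455,.116,0]]),1))
E
```

```text
4.2 q [-21.   -8.3 117.9  37.4  45.7  17.8] p [0.3921 0.0902 0.257 ] tilt/head [39.63 21.93] w 0.0511 F [-0.1  0.2  0. ]
blue [294, 0, 122, 64, 3939] [357.7  27.3] [0.866 0.239 0.02 ]
blue [448, 0, 88, 27, 1225] [498.9   8.7] [ 1.126 -0.002  0.02 ]
blue [366, 152, 45, 68, 1634] [388.1 186. ] [0.583 0.05  0.02 ]
blue [304, 200, 24, 22, 401] [315.6 210.9] [0.492 0.127 0.02 ]
blue [518, 343, 46, 25, 339] [538.9 352.7] [ 0.467 -0.238  0.02 ]
red [0, 89, 17, 39, 355] [  5.4 105.9] [0.392 0.648 0.02 ]
red [622, 131, 18, 29, 357] [631.2 145.2] [ 0.923 -0.347  0.02 ]
red [473, 171, 23, 11, 31] [483.3 176.1] [ 0.683 -0.083  0.02 ]
red [615, 179, 25, 35, 527] [629.2 194.4] [ 0.804 -0.35   0.02 ]
red [441, 183, 44, 72, 1709] [464.6 219.9] [ 0.594 -0.078  0.02 ]
red [490, 285, 20, 15, 234] [499.8 292.1] [ 0.518 -0.161  0.02 ]
green [435, 155, 23, 10, 24] [446.4 159.5] [ 0.679 -0.017  0.02 ]
green [406, 167, 41, 69, 1583] [426.7 201.7] [ 0.591 -0.014  0.02 ]
green [606, 341, 34, 41, 1147] [624.  359.9] [ 0.518 -0.374  0.02 ]
[[316.8 211.9]
 [313.8 222.8]
 [309.3 239.3]]
```

View pics/wrist2.png

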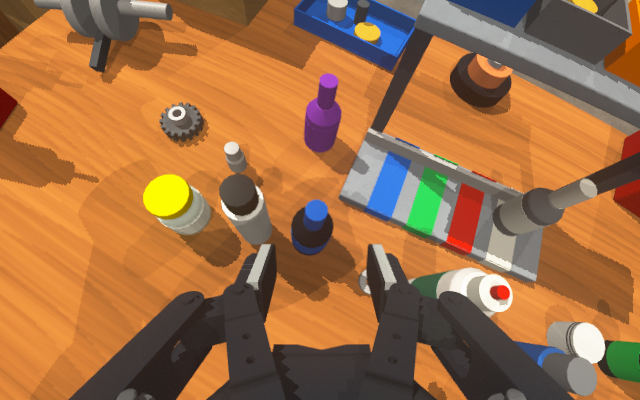

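```bash
cat > strips.py <<'E'
from h import *
import sys
def strips(n,z=.02,ex=()):
    d=load(n); out={}
    lines=[];backs=[]
    for c in("blue","green","red"):
        bl=[b for b in blobs(d["pixels"],c,60)]
        # choose blob near deck region
        cand=[]
        for st,ce,m in bl:
            P=plane(d,[ce],z)[0]
            if .53<P[0]<.66 and -.25<P[1]<.12: cand.append((st[4],m,P))
        if not cand: continue
        m=max(cand,key=lambda t:t[0])[1]
        ys,xs=np.nonzero(m); W=plane(d,np.c_[xs,ys],z)[:,:2]
        # rotate by guess yaw, edges by x-bins
        out[c]=W
    yaw=np.radians(5.3)
    for it in range(4):
        ex_=np.array([np.cos(yaw),np.sin(yaw)]);ey=np.array([-np.sin(yaw),np.cos(yaw)]);sl=[]
        info={}
        for c,W in out.items():
            u=W@ex_;v=W@ey
            bins=np.arange(np.percentile(u,15),np.percentile(u,88),.006);mid=[]
            for b in bins:
                k=(u>=b)&(u<b+.006)
                if k.sum()>5: mid.append((b+.003,v[k].min(),v[k].max()))
            mid=np.array(mid)
            if len(mid)<3: continue
            pl=np.polyfit(mid[:,0],mid[:,1],1);ph=np.polyfit(mid[:,0],mid[:,2],1)
            sl.append((pl[0]+ph[0])/2)
            vm=np.median((mid[:,1]+mid[:,2])/2)
            k=abs(v-vm)<.014
            info[c]=(vm,np.median(mid[:,2]-mid[:,1]),np.percentile(u[k],1),np.percentile(u[k],99))
        if it<3: yaw+=np.mean(sl)
    # yaw from backs (rail foot) too
    print(n,"yaw strips",np.degrees(yaw))
    for c,i in info.items():
        ub=i[3]; o=(ub-.03)*ex_+i[0]*ey
        print(c,"v,width,ufront,uback",np.round(i,4),"origin",np.round(o,4))
    return yaw,info
if __name__=="__main__": strips(sys.argv[1])
E
python3 strips.py wrist2; python3 strips.py side0; python3 - <<'E'
import cv2
a=cv2.imread("pics/wrist2.png"); cv2.imwrite("pics/w2c.png",cv2.resize(a[120:300,330:570],None,fx=3.3,fy=3.3,interpolation=cv2.INTER_CUBIC))
E
```

```text
wrist2 yaw strips 4.9528256245774
blue v,width,ufront,uback [-0.0007  0.0389  0.5336  0.6434] origin [0.6112 0.0522]
green v,width,ufront,uback [-0.0648  0.0389  0.5379  0.6434] origin [ 0.6167 -0.0116]
red v,width,ufront,uback [-0.1292  0.0399  0.5333  0.6442] origin [ 0.623  -0.0757]
side0 yaw strips 4.966379684725672
blue v,width,ufront,uback [-0.0022  0.0355  0.5359  0.643 ] origin [0.6109 0.0508]
green v,width,ufront,uback [-0.0659  0.0346  0.5407  0.6194] origin [ 0.5929 -0.0146]
red v,width,ufront,uback [-0.1294  0.0384  0.5348  0.6383] origin [ 0.6173 -0.0763]
```

View pics/w2c.png

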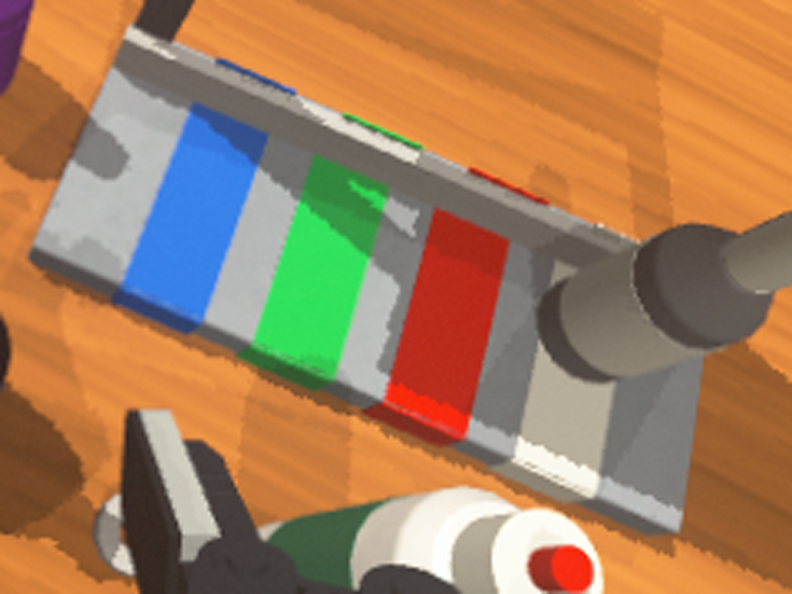

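```bash
cat > mv.py <<'E'
from kin import *
from rig import observe
Z=np.diag([-1,-1,1.])
def TR(h,th=40): return toolR(h,th)@Z
def cur():
    s=observe(); return np.array(s["position"]),np.array(s["tool_rot"]),np.array(s["q"])
YAW=np.radians(4.95)
def rack(x,v,z):  # x from row line, v absolute lateral coord
    ex=np.array([np.cos(YAW),np.sin(YAW),0]);ey=np.array([-np.sin(YAW),np.cos(YAW),0])
    return (.6136+x)*ex+v*ey+np.array([0,0,z])
VS={"blue":-.0011,"green":-.0651,"red":-.1292}
def go(wps):
    p,R,q=cur()
    for a,b,n in wps:
        qq,c=ik(np.array(a),b,q); print("ik",np.round(qq,0).astype(int).tolist(),"ok" if c<1e-5 else "BAD%.1e"%c); q=qq
    plan(p,R,wps)
E
python3 - <<'E'
from mv import *
g=np.array([.4555,.116,.120]);R=TR(25);t=tcp_for(g,R)
go([(t-.07*R[:,2],R,7),(t,R,9),(t,R,4)])
E
```

```text
ik [-18, 6, 125, 58, 31, 0] ok
ik [-12, 17, 124, 79, 23, -18] ok
ik [-12, 17, 124, 79, 23, -18] ok
{"dr": [[0.001, -0.005, 0.014], [0.001, -0.005, 0.015], [0.001, -0.005, 0.014], [0.001, -0.005, 0.015], [0.002, -0.005, 0.014], [0.001, -0.004, 0.015], [0.002, -0.005, 0.014], [-0.0, 0.0, 0.0], [-0.0, 0.0, 0.0], [-0.0, 0.0, 0.0]], "slide": [[-0.0004, 0.005, 0.0125], [-0.0003, 0.005, 0.0124], [-0.0002, 0.005, 0.0125], [-0.0, 0.005, 0.0124], [0.0001, 0.0051, 0.0124], [0.0002, 0.0051, 0.0125], [0.0003, 0.0051, 0.0124], [0.0, -0.0, 0.0078], [0.0, -0.0, 0.0078], [0.0, -0.0, 0.0078]]}
{"dr": [[-0.0, 0.0, 0.0], [-0.0, 0.0, 0.0], [-0.0, 0.0, 0.0], [-0.0, 0.0, 0.0], [-0.0, 0.0, 0.0], [-0.0, 0.0, 0.0], [-0.0, 0.0, 0.0], [-0.0, 0.0, 0.0], [-0.0, 0.0, 0.0], [-0.0, 0.0, 0.0]], "slide": [[0.0, -0.0, 0.0078], [0.0, -0.0, 0.0078], [0.0, -0.0, 0.0077], [0.0, -0.0, 0.0078], [0.0, -0.0, 0.0077], [0.0001, -0.0, 0.0078], [-0.0, -0.0, -0.0], [-0.0, -0.0, -0.0], [-0.0, -0.0, -0.0], [-0.0, -0.0, -0.0]]}
max 0.9077358612795617 0.013501851724856115 end [0.4602 0.1181 0.1139]
```

Request:
jog_arm --dr '[[0.001, -0.005, 0.0145], [0.001, -0.005, 0.0145], [0.001, -0.005, 0.0145], [0.001, -0.005, 0.0145], [0.001, -0.005, 0.0145], [0.001, -0.005, 0.0145], [0.001, -0.005, 0.0145], [0, 0, 0], [0, 0, 0], [0, 0, 0]]' --slide '[[-0.0004, 0.005, 0.0125], [-0.0003, 0.005, 0.0125], [-0.0002, 0.005, 0.0125], [0, 0.005, 0.0125], [0.0001, 0.005, 0.0125], [0.0002, 0.005, 0.0125], [0.0003, 0.005, 0.0125], [0, 0, 0.0078], [0, 0, 0.0078], [0, 0, 0.0078]]' --gripper '[0.2, 0.2, 0.2, 0.2, 0.2, 0.2, 0.2, 0.2, 0.2, 0.2]'

```text
time_s: 5.25
position: [0.434, 0.1053, 0.1492]
tool_rot: [[0.434, -0.689, 0.58], [-0.901, -0.339, 0.272], [0.009, -0.641, -0.768]]
ft_force: [-0.4, 0.1, 0.1]
grip_width: 0.0511
```

```bash
python3 snap.py 3 wrist side; python3 - <<'E'
from mv import *
g=np.array([.4555,.116,.120]);R=TR(25);t=tcp_for(g,R)
go([(t,R,6)])
d=load("wrist3")
for st,ce,m in blobs(d["pixels"],"blue"): print(st,np.round(ce,1),np.round(plane(d,[ce],.125)[0],3))
print(np.round(proj(d,[[.4555,.116,.137],[.4555,.116,.094]]),1))
E
python3 strips.py wrist3
```

```text
5.25 q [-16.1  10.  124.9  64.3  27.9  -6.2] p [0.434  0.1053 0.1492] tilt/head [39.87 25.1 ] w 0.0511 F [-0.4  0.1  0.1]
ik [-12, 17, 124, 79, 23, -18] ok
{"dr": [[0.001, 0.0, 0.003], [0.0, 0.0, 0.002], [0.001, 0.001, 0.003], [0.0, 0.0, 0.002], [0.001, 0.001, 0.003], [0.0, 0.0, 0.002]], "slide": [[-0.0001, 0.0, 0.0076], [-0.0, 0.0, 0.0076], [-0.0001, 0.0, 0.0076], [-0.0001, 0.0, 0.0076], [-0.0, 0.0, 0.0076], [-0.0001, 0.0001, 0.0076]]}
max 0.19002860271582586 0.0076013156755919565 end [0.4601 0.1182 0.1139]
[316, 0, 110, 26, 1566] [379.8   8.3] [0.674 0.159 0.125]
[393, 132, 58, 96, 3207] [422.8 179.7] [0.521 0.068 0.125]
[299, 208, 39, 47, 1271] [317.8 229.3] [0.457 0.118 0.125]
[296, 270, 44, 13, 138] [317.6 278.4] [0.429 0.105 0.125]
[[320.1 228.3]
 [319.8 242.6]]
wrist3 yaw strips 5.021717241836941
blue v,width,ufront,uback [-0.0015  0.0396  0.5332  0.644 ] origin [0.6117 0.0523]
green v,width,ufront,uback [-0.0659  0.0396  0.5357  0.6436] origin [ 0.617  -0.0119]
red v,width,ufront,uback [-0.13    0.0397  0.5331  0.6446] origin [ 0.6236 -0.0757]
```

View pics/wrist3.png

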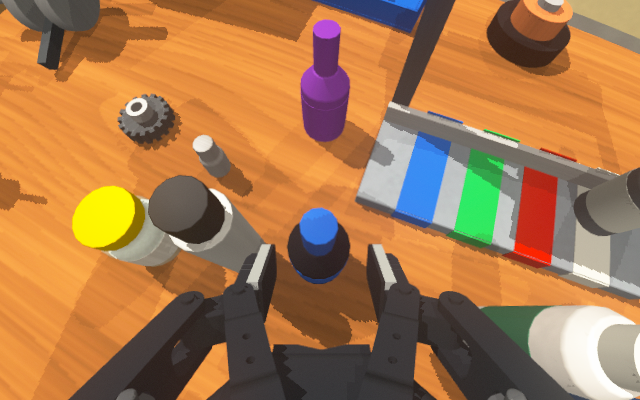

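The blue cap is at (318,229), midway between the pads at about 265 and 375, and the grey can is clear. Closing in and gripping.

Request:
jog_arm --dr '[[0.0005, 0, 0.0025], [0.0005, 0, 0.0025], [0.0005, 0, 0.0025], [0.0005, 0, 0.0025], [0.0005, 0, 0.0025], [0.0005, 0, 0.0025], [0, 0, 0], [0, 0, 0], [0, 0, 0], [0, 0, 0]]' --slide '[[-0.0002, 0, 0.0076], [-0.0002, 0, 0.0076], [-0.0002, 0, 0.0076], [-0.0002, 0, 0.0076], [-0.0002, 0, 0.0076], [-0.0002, 0, 0.0076], [0, 0, 0], [0, 0, 0], [0, 0, 0], [0, 0, 0]]' --gripper '[0.2, 0.2, 0.2, 0.2, 0.2, 0.2, 0.2, -1, -1, -1]' --force 60

```text
time_s: 6.35
position: [0.4597, 0.1187, 0.1151]
tool_rot: [[0.422, -0.694, 0.583], [-0.907, -0.322, 0.273], [-0.002, -0.644, -0.765]]
ft_force: [-1.7, 1.3, 3.5]
grip_width: 0.0223
```

Request:
jog_arm --dr '[[0, 0, 0], [0, 0, 0], [0, 0, 0], [0, 0, 0], [0, 0, 0], [0, 0, 0], [0, 0, 0], [0, 0, 0], [0, 0, 0], [0, 0, 0]]' --slide '[[0, 0, 0], [0, 0, 0], [0, 0, 0], [0, 0, 0], [0, -0.0012, -0.0015], [0, -0.0025, -0.003], [0, -0.0038, -0.0046], [0, -0.0038, -0.0046], [0, -0.0025, -0.003], [0, 0, 0]]' --gripper '[-1, -1, -1, -1, -1, -1, -1, -1, -1, -1]'

```text
time_s: 7.35
position: [0.4596, 0.1184, 0.1365]
tool_rot: [[0.422, -0.694, 0.583], [-0.907, -0.322, 0.272], [-0.001, -0.644, -0.765]]
ft_force: [-0.2, 0.3, -2.3]
grip_width: 0.0227
```

```bash
python3 snap.py 4 wrist side; python3 - <<'E'
import cv2
a=cv2.imread("pics/side4.png"); cv2.imwrite("pics/s4c.png",cv2.resize(a[100:300,180:420],None,fx=3,fy=3,interpolation=cv2.INTER_CUBIC))
E
```

```text
7.35 q [-12.3  14.2 122.4  68.5  24.8  -6.7] p [0.4596 0.1184 0.1365] tilt/head [40.06 25.03] w 0.0227 F [-0.2  0.3 -2.3]
```

View pics/s4c.png

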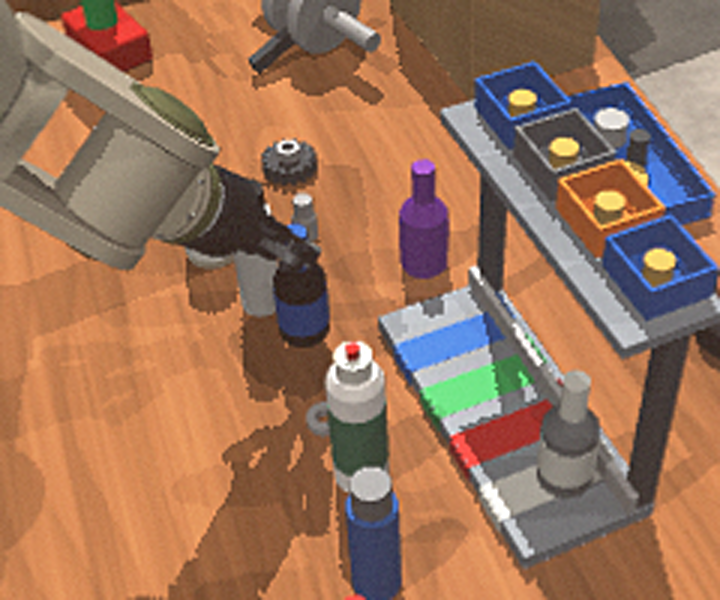

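View pics/wrist4.png

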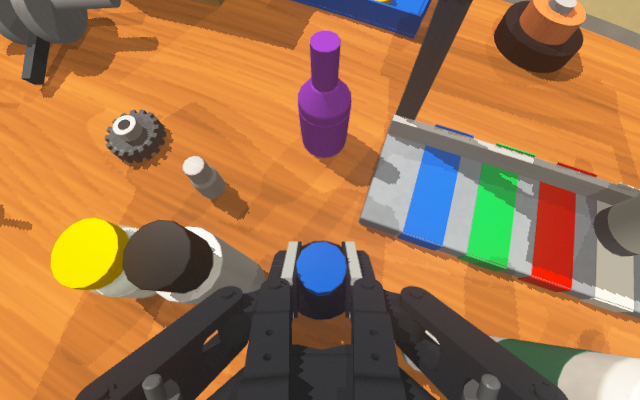

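```bash
cat >> mv.py <<'E'
def carry(col,zb0,n,off=None):
    """zb0: tcp z when bottle stood at z=0. off: (fwd,left) of bottle axis rel TCP"""
    pass
def wp(x,v,zb,off,zt,R):
    # tcp position that puts the bottle base centre at rack(x,v,zb), zt: tcp z above base
    b=rack(x,v,zb); h=R[:,2].copy();h[2]=0;h/=np.linalg.norm(h);l=np.array([-h[1],h[0],0])
    return b-off[0]*h-off[1]*l+np.array([0,0,zt])
def capoff(n,zt,px=None,col=None):
    d=load(n);p=d["p"];R=d["TR"];h=R[:,2].copy();h[2]=0;h/=np.linalg.norm(h);l=np.array([-h[1],h[0],0])
    X=plane(d,[px],p[2]-zt+.137)[0]; r=X-p
    print("cap top",np.round(X,4),"fwd,left rel TCP",np.round([r@h,r@l],4)); return r@h,r@l
E
python3 - <<'E'
from mv import *
d=load("wrist4");
for st,ce,m in blobs(d["pixels"],"blue"): print(st,np.round(ce,1))
capoff("wrist4",.1151,(321,267))
R=TR(25)
print("nominal fwd", -.008*np.sin(np.radians(40)))
E
```

```text
[295, 0, 136, 32, 2185] [374.6  10.1]
[442, 127, 22, 7, 25] [452.3 130. ]
[399, 146, 61, 104, 3788] [431.5 198.4]
[296, 242, 51, 54, 2119] [321.1 267.7]
cap top [0.4567 0.1169 0.1584] fwd,left rel TCP [-0.0033 -0.0002]
nominal fwd -0.005142300877492314
```

```bash
python3 - <<'E'
from mv import *
R=TR(4.95);off=(-.0035,0);zt=.1151;v=VS["blue"]
go([(wp(-.080,v,.055,off,zt,R),R,9),(wp(-.035,v,.045,off,zt,R),R,5),(wp(-.003,v,.032,off,zt,R),R,6)])
E
```

```text
ik [-13, 15, 111, 38, 19, 40] ok
ik [-11, 19, 106, 34, 19, 45] ok
ik [-10, 23, 102, 32, 18, 48] ok
{"dr": [[-0.0, 0.025, 0.03], [-0.0, 0.025, 0.029], [-0.0, 0.025, 0.03], [-0.0, 0.025, 0.029], [-0.0, 0.025, 0.03], [-0.0, 0.025, 0.029], [-0.0, 0.025, 0.03], [-0.0, 0.025, 0.029], [-0.0, 0.026, 0.03], [-0.0, -0.0, -0.0]], "slide": [[0.0109, -0.0057, -0.0002], [0.0107, -0.006, 0.0001], [0.0106, -0.0063, 0.0003], [0.0104, -0.0066, 0.0006], [0.0101, -0.0069, 0.0008], [0.0099, -0.0072, 0.0011], [0.0097, -0.0075, 0.0013], [0.0094, -0.0078, 0.0016], [0.0091, -0.008, 0.0018], [-0.0, -0.0056, 0.0073]]}
{"dr": [[-0.0, -0.0, -0.0], [-0.0, -0.0, -0.0], [-0.0, -0.0, -0.0], [-0.0, -0.0, -0.0], [-0.0, -0.0, -0.0], [-0.0, -0.0, -0.0], [-0.0, -0.0, -0.0], [-0.0, -0.0, -0.0], [-0.0, -0.0, -0.0], [-0.0, -0.0, -0.0]], "slide": [[-0.0, -0.0056, 0.0073], [-0.0, -0.0056, 0.0073], [-0.0, -0.0056, 0.0073], [-0.0, -0.0057, 0.0074], [-0.0, -0.0027, 0.0051], [-0.0, -0.0027, 0.0051], [-0.0, -0.0027, 0.0051], [-0.0, -0.0027, 0.0051], [-0.0, -0.0027, 0.0051], [-0.0, -0.0026, 0.005]]}
max 2.274577500903961 0.01233450444890268 end [0.6119 0.0519 0.1471]
```

Request:
jog_arm --dr '[[0, 0.025, 0.0295], [0, 0.025, 0.0295], [0, 0.025, 0.0295], [0, 0.025, 0.0295], [0, 0.025, 0.0295], [0, 0.025, 0.0295], [0, 0.025, 0.0295], [0, 0.025, 0.0295], [0, 0.025, 0.0295], [0, 0, 0]]' --slide '[[0.0109, -0.0057, -0.0002], [0.0107, -0.006, 0.0001], [0.0106, -0.0063, 0.0003], [0.0104, -0.0066, 0.0006], [0.0101, -0.0069, 0.0008], [0.0099, -0.0072, 0.0011], [0.0097, -0.0075, 0.0013], [0.0094, -0.0078, 0.0016], [0.0091, -0.008, 0.0018], [0, -0.0056, 0.0073]]' --gripper '[-1, -1, -1, -1, -1, -1, -1, -1, -1, -1]'

```text
time_s: 8.45
position: [0.5447, 0.0458, 0.1683]
tool_rot: [[0.087, -0.763, 0.641], [-0.996, -0.066, 0.056], [-0.0, -0.643, -0.766]]
ft_force: [0.1, -0.0, -2.9]
grip_width: 0.0226
```

Request:
jog_arm --dr '[[0, 0, 0], [0, 0, 0], [0, 0, 0], [0, 0, 0], [0, 0, 0], [0, 0, 0], [0, 0, 0], [0, 0, 0], [0, 0, 0], [0, 0, 0]]' --slide '[[0, -0.0056, 0.0073], [0, -0.0056, 0.0073], [0, -0.0056, 0.0073], [0, -0.0056, 0.0073], [0, -0.0027, 0.0051], [0, -0.0027, 0.0051], [0, -0.0027, 0.0051], [0, -0.0027, 0.0051], [0, -0.0027, 0.005], [0, 0, 0]]' --gripper '[-1, -1, -1, -1, -1, -1, -1, -1, -1, -1]'

```text
time_s: 9.45
position: [0.6072, 0.0516, 0.1493]
tool_rot: [[0.087, -0.763, 0.641], [-0.996, -0.066, 0.057], [-0.001, -0.643, -0.766]]
ft_force: [-1.1, 1.0, -2.8]
grip_width: 0.0227
```

```bash
python3 snap.py 5 wrist side scene; python3 - <<'E'
import cv2,numpy as np
a=cv2.imread("pics/side5.png"); b=cv2.imread("pics/scene5.png")
A=cv2.resize(a[110:300,250:440],None,fx=2.1,fy=2.1); B=cv2.resize(b[150:300,200:400],None,fx=2,fy=2.66)
cv2.imwrite("pics/s5c.png",np.hstack([A,B]))
from mv import *
R=TR(4.95);off=(-.0035,0);zt=.1151;v=VS["blue"]
go([(wp(-.002,v,.019,off,zt,R),R,10)])
d=load("wrist5")
for st,ce,m in blobs(d["pixels"],"blue"): print(st,np.round(ce,1))
E
```

```text
9.45 q [-10.3  22.9 102.5  32.6  18.4  46.9] p [0.6072 0.0516 0.1493] tilt/head [40.02  5.04] w 0.0227 F [-1.1  1.  -2.8]
ik [-10, 25, 103, 35, 17, 44] ok
{"dr": [[-0.0, 0.0, 0.0], [-0.0, 0.0, 0.0], [-0.0, 0.0, 0.0], [-0.0, 0.0, 0.0], [-0.0, 0.0, 0.0], [-0.0, 0.0, 0.0], [-0.0, 0.0, 0.0], [-0.0, 0.0, 0.0], [-0.0, 0.001, 0.0], [-0.0, 0.0, 0.0]], "slide": [[0.0, 0.0005, 0.0016], [0.0, 0.0005, 0.0016], [0.0, 0.0005, 0.0016], [0.0, 0.0005, 0.0016], [0.0, 0.0005, 0.0016], [0.0, 0.0005, 0.0016], [0.0001, 0.0005, 0.0016], [0.0, 0.0005, 0.0016], [0.0001, 0.0005, 0.0016], [0.0, 0.0005, 0.0015]]}
max 0.057295779513082325 0.0016792855623746666 end [0.6129 0.052  0.1342]
[31, 0, 364, 43, 12766] [213.6  17.7]
[300, 232, 42, 1, 42] [320.5 232. ]
[296, 242, 51, 54, 2122] [321.  267.8]
[299, 313, 44, 37, 1345] [320.2 332.2]
```

View pics/s5c.png

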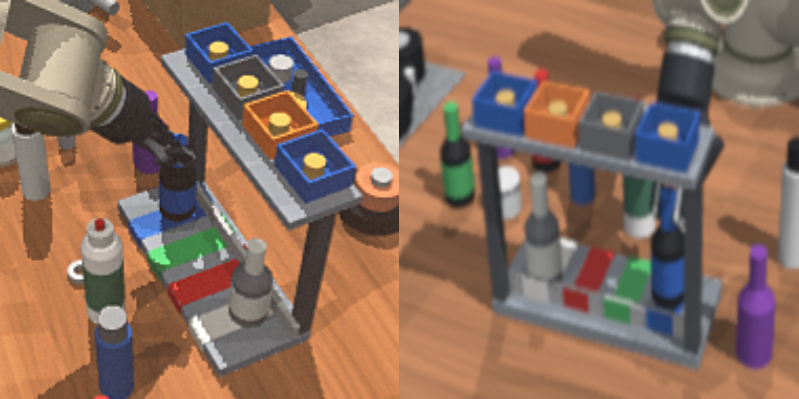

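View pics/wrist5.png

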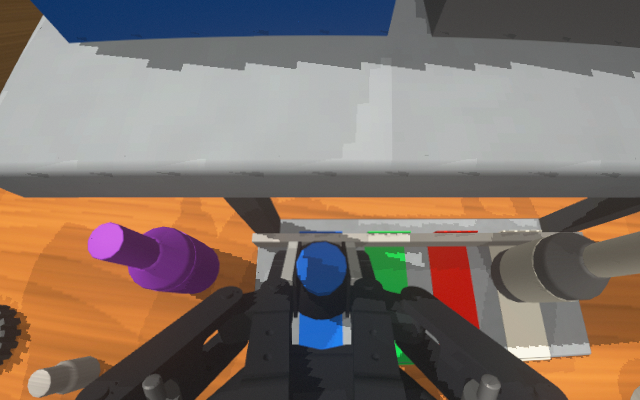

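The blue bottle is over its strip: the rear mark is at column 320, the cap at 321 and the strip front at 320. Lowering, then releasing.

Request:
jog_arm --dr '[[0, 0, 0], [0, 0, 0], [0, 0, 0], [0, 0, 0], [0, 0, 0], [0, 0, 0], [0, 0, 0], [0, 0, 0], [0, 0, 0], [0, 0, 0]]' --slide '[[0, 0.0005, 0.0016], [0, 0.0005, 0.0016], [0, 0.0005, 0.0016], [0, 0.0005, 0.0016], [0, 0.0005, 0.0016], [0, 0.0005, 0.0016], [0, 0.0005, 0.0016], [0, 0.0005, 0.0014], [0, 0.0004, 0.0012], [0, 0, 0]]' --gripper '[-1, -1, -1, -1, -1, -1, -1, -1, -1, -1]'

```text
time_s: 10.6
position: [0.6121, 0.0521, 0.136]
tool_rot: [[0.087, -0.763, 0.64], [-0.996, -0.066, 0.057], [-0.001, -0.643, -0.766]]
ft_force: [-0.0, 0.2, -1.2]
grip_width: 0.0226
```

```bash
python3 snap.py 6
```

```text
10.6 q [-10.1  24.5 102.6  35.5  16.8  44. ] p [0.6121 0.0521 0.136 ] tilt/head [40.01  5.04] w 0.0226 F [-0.   0.2 -1.2]
```

Request:
jog_arm --dr '[[0, 0, 0], [0, 0, 0], [0, 0, 0], [0, 0, 0], [0, 0, 0], [0, 0, 0], [0, 0, 0], [0, 0, 0], [0, 0, 0], [0, 0, 0]]' --slide '[[0, 0.0004, 0.0005], [0, 0.0002, 0.0003], [0, 0, 0], [0, 0, 0], [0, 0, 0], [0, 0, 0], [0, 0, 0], [0, 0, -0.003], [0, 0, -0.007], [0, 0, -0.012]]' --gripper '[-1, -1, -1, -0.35, -0.25, -0.1, 0, 0, 0, 0]'

```text
time_s: 11.6
position: [0.5976, 0.0508, 0.1522]
tool_rot: [[0.087, -0.763, 0.64], [-0.996, -0.066, 0.057], [-0.001, -0.643, -0.766]]
ft_force: [0.2, -0.2, -0.1]
grip_width: 0.0424
```

```bash
python3 snap.py 7 side wrist; python3 - <<'E'
import cv2,numpy as np
a=cv2.imread("pics/side7.png"); b=cv2.imread("pics/wrist7.png")
A=cv2.resize(a[110:300,250:440],None,fx=2.1,fy=2.1); B=cv2.resize(b[150:400,160:480],None,fx=1.25,fy=1.596)
cv2.imwrite("pics/s7c.png",np.hstack([A,B]))
from mv import *
d=load("side0")
print('red',plane(d,[(297.8,307.3)],.1175))
g=np.array([.392,-.272,.120]);R=TR(-25);t=tcp_for(g,R)
p,R0,q=cur()
b=p-.06*R0[:,2]
m=np.array([.40,-.06,.30])
go([(b,R0,3),(m,TR(-10),8),(t-.06*R[:,2]+[0,0,.06],R,9)])
E
```

```text
11.6 q [-10.6  21.8 103.7  33.3  18.5  45.9] p [0.5976 0.0508 0.1522] tilt/head [39.98  5.06] w 0.0424 F [ 0.2 -0.2 -0.1]
red [[ 0.38925741 -0.27195264  0.1175    ]]
ik [-12, 14, 106, 28, 24, 51] ok
ik [-36, -12, 113, 24, 45, 52] ok
ik [-65, 1, 118, 43, 37, 20] ok
{"dr": [[0.0, 0.0, 0.0], [0.0, 0.0, 0.0], [0.0, 0.0, 0.0], [-0.0, 0.021, 0.025], [-0.0, 0.021, 0.025], [-0.0, 0.021, 0.025], [-0.0, 0.021, 0.025], [-0.001, 0.021, 0.025], [-0.0, 0.021, 0.025], [-0.001, 0.021, 0.025]], "slide": [[-0.0, 0.0, -0.02], [-0.0, 0.0, -0.02], [-0.0, 0.0, -0.02], [0.0116, 0.0079, -0.0231], [0.0123, 0.0076, -0.0229], [0.013, 0.0073, -0.0226], [0.0136, 0.007, -0.0223], [0.0143, 0.0067, -0.022], [0.0149, 0.0063, -0.0217], [0.0155, 0.0059, -0.0215]]}
{"dr": [[-0.0, 0.022, 0.025], [-0.0, 0.019, 0.022], [-0.0, 0.019, 0.022], [-0.0, 0.019, 0.022], [-0.0, 0.018, 0.022], [-0.0, 0.019, 0.023], [-0.0, 0.018, 0.022], [-0.0, 0.019, 0.023], [-0.0, 0.018, 0.022], [-0.0, 0.019, 0.023]], "slide": [[0.0162, 0.0056, -0.0211], [0.0224, 0.006, 0.0066], [0.0224, 0.0055, 0.007], [0.0224, 0.005, 0.0074], [0.0223, 0.0046, 0.0079], [0.0223, 0.0041, 0.0083], [0.0222, 0.0035, 0.0087], [0.0221, 0.0031, 0.0091], [0.0219, 0.0025, 0.0095], [0.0219, 0.0021, 0.0099]]}
max 1.9080440881077734 0.027184738365487352 end [ 0.3617 -0.2579  0.2198]
```

View pics/s7c.png

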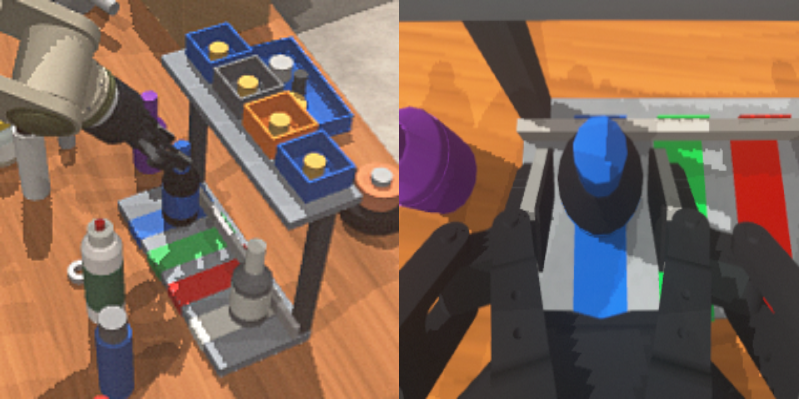

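The blue bottle now stands upright and centred on its strip. Retreating and moving to red.

Request:
jog_arm --dr '[[0, 0, 0], [0, 0, 0], [0, 0, 0], [0, 0.021, 0.025], [0, 0.021, 0.025], [0, 0.021, 0.025], [0, 0.021, 0.025], [0, 0.021, 0.025], [0, 0.021, 0.025], [0, 0.021, 0.025]]' --slide '[[0, 0, -0.02], [0, 0, -0.02], [0, 0, -0.02], [0.0116, 0.0079, -0.0231], [0.0123, 0.0076, -0.0229], [0.013, 0.0073, -0.0226], [0.0136, 0.007, -0.0223], [0.0143, 0.0067, -0.022], [0.0149, 0.0063, -0.0217], [0.0155, 0.0059, -0.0215]]' --gripper '[0, 0, 0, 0.2, 0.2, 0.2, 0.2, 0.2, 0.2, 0.2]'

```text
time_s: 12.7
position: [0.4196, -0.0467, 0.2868]
tool_rot: [[-0.142, -0.758, 0.637], [-0.99, 0.109, -0.091], [-0.0, -0.643, -0.766]]
ft_force: [-0.2, -0.4, -0.4]
grip_width: 0.0512
```

Request:
jog_arm --dr '[[0, 0.022, 0.025], [0, 0.019, 0.022], [0, 0.019, 0.022], [0, 0.019, 0.022], [0, 0.019, 0.022], [0, 0.019, 0.022], [0, 0.019, 0.022], [0, 0.019, 0.022], [0, 0.019, 0.022], [0, 0.019, 0.022]]' --slide '[[0.0162, 0.0056, -0.0211], [0.0224, 0.006, 0.0066], [0.0224, 0.0055, 0.007], [0.0224, 0.005, 0.0074], [0.0223, 0.0046, 0.0079], [0.0223, 0.0041, 0.0083], [0.0222, 0.0035, 0.0087], [0.0221, 0.0031, 0.0091], [0.0219, 0.0025, 0.0095], [0.0219, 0.0021, 0.0099]]' --gripper '[0.2, 0.2, 0.2, 0.2, 0.2, 0.2, 0.2, 0.2, 0.2, 0.2]'

```text
time_s: 13.7
position: [0.362, -0.2589, 0.2186]
tool_rot: [[-0.424, -0.694, 0.582], [-0.906, 0.322, -0.276], [0.004, -0.644, -0.765]]
ft_force: [0.3, 0.4, 0.1]
grip_width: 0.0511
```

```bash
python3 snap.py 8 wrist; python3 - <<'E'
from mv import *
d=load("wrist8")
for c in ("red","green"):
  for st,ce,m in blobs(d["pixels"],c): print(c,st,np.round(ce,1),np.round(plane(d,[ce],.125)[0],3))
print(np.round(proj(d,[[.390,-.272,.137],[.39,-.272,.094]]),1))
E
```

```text
13.7 q [-65.    0.9 118.1  43.7  36.5  19.7] p [ 0.362  -0.2589  0.2186] tilt/head [ 40.08 -25.38] w 0.0511 F [0.3 0.4 0.1]
red [242, 0, 185, 39, 2985] [317.4  11.2] [ 0.666 -0.396  0.125]
red [94, 132, 26, 13, 34] [106.4 138.3] [ 0.586 -0.114  0.125]
red [107, 147, 55, 76, 2126] [131.6 186. ] [ 0.519 -0.129  0.125]
red [304, 231, 29, 33, 551] [318.4 247.2] [ 0.388 -0.269  0.125]
red [3, 256, 27, 18, 372] [ 16.  264.8] [ 0.488 -0.009  0.125]
red [301, 273, 35, 12, 72] [317. 280.] [ 0.363 -0.256  0.125]
green [340, 86, 24, 41, 761] [351.1 105.8] [ 0.512 -0.366  0.125]
green [327, 136, 38, 32, 601] [343.2 155.7] [ 0.461 -0.33   0.125]
green [48, 153, 28, 13, 42] [ 61.1 159.3] [ 0.583 -0.064  0.125]
green [66, 167, 52, 79, 2158] [ 87.5 207.8] [ 0.515 -0.084  0.125]
[[320.6 241.4]
 [320.4 250.5]]
```

View pics/wrist8.png

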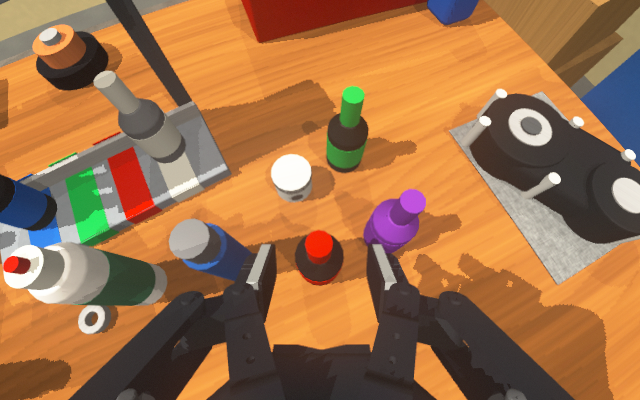

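```bash
python3 - <<'E'
from mv import *
d=load("wrist8"); X=plane(d,[(318.5,244)],.137)[0]; print(X)
g=np.array([(X[0]+.389)/2,(X[1]-.271)/2,.120]);R=TR(-25);t=tcp_for(g,R); print(g)
go([(t-.05*R[:,2],R,6),(t,R,6),(t,R,8)])
E
```

```text
[ 0.38869296 -0.26945539  0.137     ]
[ 0.38884648 -0.27022769  0.12      ]
ik [-65, 9, 125, 63, 27, -3] ok
ik [-61, 17, 124, 79, 22, -17] ok
ik [-61, 17, 124, 79, 22, -17] ok
{"dr": [[-0.0, -0.001, -0.0], [-0.0, -0.001, -0.0], [-0.0, -0.001, -0.0], [-0.0, -0.001, -0.0], [-0.0, -0.001, -0.0], [-0.001, -0.002, -0.0], [0.0, 0.0, -0.0], [0.0, 0.0, -0.0], [0.0, 0.0, -0.0], [0.0, 0.0, -0.0]], "slide": [[-0.0006, 0.0069, 0.0085], [-0.0006, 0.0068, 0.0085], [-0.0006, 0.0069, 0.0085], [-0.0006, 0.0068, 0.0085], [-0.0006, 0.0069, 0.0085], [-0.0006, 0.0068, 0.0086], [0.0, -0.0, 0.0083], [0.0, -0.0, 0.0083], [0.0, -0.0, 0.0083], [0.0, -0.0, 0.0084]]}
{"dr": [[0.0, 0.0, -0.0], [0.0, 0.0, -0.0], [0.0, 0.0, -0.0], [0.0, 0.0, -0.0], [0.0, 0.0, -0.0], [0.0, 0.0, -0.0], [0.0, 0.0, -0.0], [0.0, 0.0, -0.0], [0.0, 0.0, -0.0], [0.0, 0.0, -0.0]], "slide": [[0.0, -0.0, 0.0083], [0.0, -0.0, 0.0084], [0.0, -0.0, -0.0], [0.0, -0.0, -0.0], [0.0, -0.0, -0.0], [0.0, -0.0, -0.0], [0.0, -0.0, -0.0], [0.0, -0.0, -0.0], [0.0, -0.0, -0.0], [0.0, -0.0, -0.0]]}
max 0.12811725781509187 0.010979981785048644 end [ 0.3935 -0.2724  0.1138]
```

Request:
jog_arm --dr '[[0, -0.001, 0], [0, -0.001, 0], [0, -0.001, 0], [0, -0.001, 0], [0, -0.001, 0], [0, -0.001, 0], [0, 0, 0], [0, 0, 0], [0, 0, 0], [0, 0, 0]]' --slide '[[-0.0006, 0.0069, 0.0085], [-0.0006, 0.0069, 0.0085], [-0.0006, 0.0069, 0.0085], [-0.0006, 0.0069, 0.0085], [-0.0006, 0.0069, 0.0085], [-0.0006, 0.0068, 0.0085], [0, 0, 0.0083], [0, 0, 0.0083], [0, 0, 0.0083], [0, 0, 0.0083]]' --gripper '[0.2, 0.2, 0.2, 0.2, 0.2, 0.2, 0.2, 0.2, 0.2, 0.2]'

```text
time_s: 14.75
position: [0.3847, -0.2641, 0.1278]
tool_rot: [[-0.419, -0.695, 0.585], [-0.908, 0.32, -0.269], [-0.0, -0.644, -0.765]]
ft_force: [0.3, -0.0, 0.8]
grip_width: 0.0512
```

Request:
jog_arm --dr '[[0, 0, 0], [0, 0, 0], [0, 0, 0], [0, 0, 0], [0, 0, 0], [0, 0, 0], [0, 0, 0], [0, 0, 0], [0, 0, 0], [0, 0, 0]]' --slide '[[0, 0, 0.0083], [0, 0, 0.0083], [0, 0, 0], [0, 0, 0], [0, 0, 0], [0, 0, 0], [0, 0, 0], [0, 0, 0], [0, 0, 0], [0, 0, 0]]' --gripper '[0.2, 0.2, 0.2, -1, -1, -1, -1, -1, -1, -1]'

```text
time_s: 15.75
position: [0.3942, -0.2689, 0.1153]
tool_rot: [[-0.419, -0.694, 0.585], [-0.908, 0.321, -0.269], [-0.001, -0.644, -0.765]]
ft_force: [-1.6, -0.4, 6.8]
grip_width: 0.0225
```

```bash
python3 snap.py 9 wrist; python3 - <<'E'
import cv2
b=cv2.imread("pics/wrist9.png"); cv2.imwrite("pics/w9c.png",b[100:400,120:520])
E
```

```text
15.75 q [-60.4  17.5 124.   79.8  22.4 -17.7] p [ 0.3942 -0.2689  0.1153] tilt/head [ 40.1  -24.73] w 0.0225 F [-1.6 -0.4  6.8]
```

View pics/w9c.png

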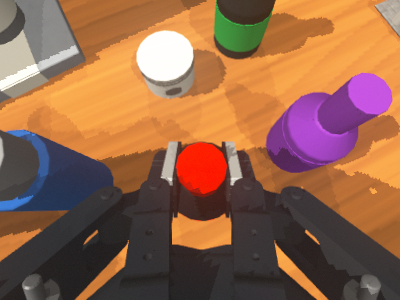

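```bash
python3 - <<'E'
from mv import *
d=load("wrist9")
for st,ce,m in blobs(d["pixels"],"red"):
    if st[4]>1000: print(st,np.round(ce,1))
off=capoff("wrist9",.1153,(320.5,267.7))
p,R0,q=cur()
zt=.1153;v=VS["red"];R=TR(4.95)
Rm=TR(-10)
h=np.array([np.cos(np.radians(-10)),np.sin(np.radians(-10)),0])
m=np.array([.535,-.205,.08+zt])-off[0]*h
go([(p+[0,0,.012],R0,2),(p+[0,0,.085],R0,5),(m,Rm,9),(wp(-.078,v,.078,off,zt,R),R,8),(wp(-.035,v,.045,off,zt,R),R,6),(wp(-.003,v,.032,off,zt,R),R,6),(wp(-.003,v,.032,off,zt,R),R,4)])
E
```

```text
[43, 124, 68, 103, 3800] [ 70.7 178. ]
[295, 242, 53, 70, 2399] [322.4 271.2]
cap top [ 0.3912 -0.2672  0.137 ] fwd,left rel TCP [-0.0035  0.0002]
ik [-60, 15, 123, 73, 23, -10] ok
ik [-60, 6, 116, 46, 32, 20] ok
ik [-41, 16, 103, 40, 31, 30] ok
ik [-31, 14, 106, 44, 33, 22] ok
ik [-27, 21, 103, 46, 29, 22] ok
ik [-25, 25, 99, 45, 27, 25] ok
ik [-25, 25, 99, 45, 27, 25] ok
{"dr": [[0.0, 0.0, 0.0], [0.0, 0.0, 0.0], [0.0, 0.0, 0.0], [0.0, 0.0, 0.0], [0.0, 0.0, 0.0], [0.0, 0.0, 0.0], [0.0, 0.0, 0.0], [-0.0, -0.018, -0.022], [-0.0, -0.018, -0.022], [-0.0, -0.018, -0.022]], "slide": [[-0.0, -0.0039, -0.0046], [-0.0, -0.0038, -0.0046], [-0.0, -0.0094, -0.0112], [-0.0, -0.0094, -0.0112], [-0.0, -0.0094, -0.0111], [-0.0, -0.0094, -0.0112], [-0.0001, -0.0095, -0.0111], [-0.0131, -0.0085, 0.0079], [-0.0128, -0.0088, 0.0081], [-0.0124, -0.0091, 0.0084]]}
{"dr": [[-0.0, -0.019, -0.022], [-0.0, -0.018, -0.022], [-0.0, -0.019, -0.022], [-0.001, -0.019, -0.022], [-0.0, -0.018, -0.022], [-0.001, -0.019, -0.022], [0.0, -0.021, -0.025], [0.0, -0.021, -0.025], [0.0, -0.021, -0.025], [0.0, -0.021, -0.02
[... 559 characters left out ...]
0.0009], [-0.0154, -0.0011, 0.0012], [-0.0153, -0.0014, 0.0015], [0.0, -0.002, 0.0088], [0.0, -0.0019, 0.0088], [0.0, -0.002, 0.0088], [0.0, -0.0019, 0.0088], [0.0, -0.002, 0.0089], [0.0, -0.0019, 0.0088]]}
{"dr": [[0.0, -0.0, 0.0], [0.0, -0.0, 0.0], [0.0, -0.0, 0.0], [0.0, -0.0, 0.0], [0.0, -0.0, 0.0], [0.0, -0.0, 0.0], [0.0, -0.0, 0.0], [0.0, -0.0, 0.0], [0.0, -0.0, 0.0], [0.0, -0.0, 0.0]], "slide": [[0.0, -0.0027, 0.0051], [0.0, -0.0027, 0.0051], [0.0, -0.0027, 0.0051], [0.0, -0.0027, 0.0051], [0.0, -0.0027, 0.0051], [0.0, -0.0027, 0.0051], [0.0, -0.0, -0.0], [0.0, -0.0, -0.0], [0.0, -0.0, -0.0], [0.0, -0.0, -0.0]]}
max 1.8706874589606144 0.017525124821238792 end [ 0.623  -0.0759  0.1473]
```

Request:
jog_arm --dr '[[0, 0, 0], [0, 0, 0], [0, 0, 0], [0, 0, 0], [0, 0, 0], [0, 0, 0], [0, 0, 0], [0, -0.0185, -0.022], [0, -0.0185, -0.022], [0, -0.0185, -0.022]]' --slide '[[0, -0.0038, -0.0046], [0, -0.0038, -0.0046], [0, -0.0094, -0.0112], [0, -0.0094, -0.0112], [0, -0.0094, -0.0112], [0, -0.0094, -0.0112], [0, -0.0094, -0.0112], [-0.0131, -0.0085, 0.0079], [-0.0128, -0.0088, 0.0081], [-0.0124, -0.0091, 0.0084]]' --gripper '[-1, -1, -1, -1, -1, -1, -1, -1, -1, -1]'

```text
time_s: 16.8
position: [0.4421, -0.2469, 0.1977]
tool_rot: [[-0.338, -0.721, 0.605], [-0.941, 0.26, -0.216], [-0.001, -0.642, -0.766]]
ft_force: [-0.2, 0.1, -3.1]
grip_width: 0.0226
```

Request:
jog_arm --dr '[[0, -0.0185, -0.022], [0, -0.0185, -0.022], [0, -0.0185, -0.022], [0, -0.0185, -0.022], [0, -0.0185, -0.022], [0, -0.0185, -0.022], [0, -0.021, -0.025], [0, -0.021, -0.025], [0, -0.021, -0.025], [0, -0.021, -0.025]]' --slide '[[-0.0121, -0.0093, 0.0086], [-0.0117, -0.0096, 0.0088], [-0.0113, -0.0098, 0.009], [-0.0109, -0.0101, 0.0092], [-0.0105, -0.0104, 0.0094], [-0.0101, -0.0105, 0.0096], [-0.0154, 0.0013, -0.0007], [-0.0154, 0.0009, -0.0004], [-0.0154, 0.0005, -0.0001], [-0.0154, 0.0001, 0.0002]]' --gripper '[-1, -1, -1, -1, -1, -1, -1, -1, -1, -1]'

```text
time_s: 17.8
position: [0.5423, -0.1424, 0.1939]
tool_rot: [[-0.041, -0.765, 0.643], [-0.999, 0.032, -0.025], [-0.001, -0.643, -0.766]]
ft_force: [-0.2, -0.2, -2.7]
grip_width: 0.0226
```

```bash
python3 snap.py 10 wrist side scene; python3 - <<'E'
import cv2,numpy as np
a=cv2.imread("pics/side10.png"); b=cv2.imread("pics/wrist10.png")
A=cv2.resize(a[110:360,220:440],None,fx=1.8,fy=1.6); B=cv2.resize(b,None,fx=.625,fy=1)
cv2.imwrite("pics/s10c.png",np.hstack([A,B]))
from mv import *
zt=.1153;v=VS["red"];R=TR(4.95);off=(-.0035,0.0002)
go([(wp(-.078,v,.078,off,zt,R),R,4),(wp(-.035,v,.045,off,zt,R),R,6),(wp(-.003,v,.032,off,zt,R),R,6),(wp(-.003,v,.032,off,zt,R),R,4)])
E
```

```text
17.8 q [-36.3  15.  105.3  42.6  32.1  24.8] p [ 0.5423 -0.1424  0.1939] tilt/head [40.04 -2.25] w 0.0226 F [-0.2 -0.2 -2.7]
ik [-31, 14, 106, 44, 33, 22] ok
ik [-27, 21, 103, 46, 29, 22] ok
ik [-25, 25, 99, 45, 27, 25] ok
ik [-25, 25, 99, 45, 27, 25] ok
{"dr": [[-0.0, -0.021, -0.025], [-0.0, -0.02, -0.025], [-0.001, -0.021, -0.024], [-0.0, -0.02, -0.025], [-0.0, -0.0, 0.0], [-0.0, -0.0, 0.0], [-0.0, -0.0, 0.0], [-0.0, -0.0, 0.0], [-0.0, -0.0, 0.0], [-0.0, -0.0, 0.0]], "slide": [[-0.0152, -0.0004, 0.0007], [-0.0152, -0.0008, 0.001], [-0.0151, -0.0012, 0.0012], [-0.0151, -0.0016, 0.0016], [0.0, -0.002, 0.0088], [0.0, -0.0019, 0.0088], [0.0, -0.002, 0.0088], [0.0, -0.0019, 0.0088], [0.0, -0.002, 0.0089], [0.0, -0.0019, 0.0088]]}
{"dr": [[-0.0, -0.0, 0.0], [-0.0, -0.0, 0.0], [-0.0, -0.0, 0.0], [-0.0, -0.0, 0.0], [-0.0, -0.0, 0.0], [-0.0, -0.0, 0.0], [-0.0, -0.0, 0.0], [-0.0, -0.0, 0.0], [-0.0, -0.0, 0.0], [-0.0, -0.0, 0.0]], "slide": [[0.0, -0.0027, 0.0051], [0.0, -0.0027, 0.0051], [0.0, -0.0027, 0.0051], [0.0, -0.0027, 0.0051], [0.0, -0.0027, 0.0051], [0.0001, -0.0027, 0.005], [-0.0, 0.0, 0.0], [-0.0, 0.0, 0.0], [-0.0, 0.0, 0.0], [-0.0, 0.0, 0.0]]}
max 1.8706874589606144 0.015268595220255202 end [ 0.623  -0.076   0.1473]
```

View pics/s10c.png

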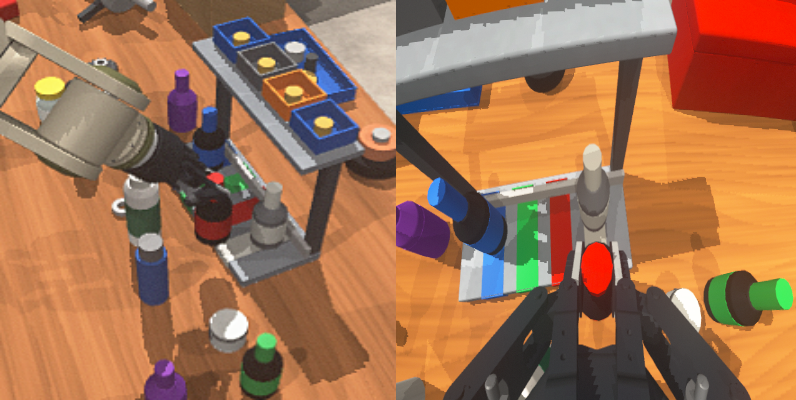

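The red bottle hangs upright in front of the rack, clear of the white bottle, the blue can and the aerosol. Continuing in.

Request:
jog_arm --dr '[[0, -0.021, -0.025], [0, -0.021, -0.025], [0, -0.021, -0.025], [0, -0.02, -0.025], [0, 0, 0], [0, 0, 0], [0, 0, 0], [0, 0, 0], [0, 0, 0], [0, 0, 0]]' --slide '[[-0.0152, -0.0003, 0.0006], [-0.0152, -0.0007, 0.0009], [-0.0152, -0.0011, 0.0012], [-0.0152, -0.0015, 0.0015], [0, -0.002, 0.0088], [0, -0.002, 0.0088], [0, -0.002, 0.0088], [0, -0.002, 0.0088], [0, -0.002, 0.0088], [0, -0.0018, 0.0088]]' --gripper '[-1, -1, -1, -1, -1, -1, -1, -1, -1, -1]'

```text
time_s: 18.95
position: [0.5914, -0.0794, 0.1597]
tool_rot: [[0.087, -0.763, 0.641], [-0.996, -0.066, 0.056], [0.0, -0.644, -0.765]]
ft_force: [0.1, -1.1, -2.1]
grip_width: 0.0227
```

Request:
jog_arm --dr '[[0, 0, 0], [0, 0, 0], [0, 0, 0], [0, 0, 0], [0, 0, 0], [0, 0, 0], [0, 0, 0], [0, 0, 0], [0, 0, 0], [0, 0, 0]]' --slide '[[0, -0.0027, 0.0051], [0, -0.0027, 0.0051], [0, -0.0027, 0.0051], [0, -0.0027, 0.0051], [0, -0.0027, 0.0051], [0, -0.0027, 0.005], [0, 0, 0], [0, 0, 0], [0, 0, 0], [0, 0, 0]]' --gripper '[-1, -1, -1, -1, -1, -1, -1, -1, -1, -1]'

```text
time_s: 19.95
position: [0.6226, -0.0764, 0.1475]
tool_rot: [[0.087, -0.762, 0.641], [-0.996, -0.067, 0.056], [0.0, -0.644, -0.765]]
ft_force: [0.2, -0.2, -2.7]
grip_width: 0.0223
```

```bash
python3 snap.py 11 wrist; python3 - <<'E'
import cv2,numpy as np
from mv import *
zt=.1153;v=VS["red"];R=TR(4.95);off=(-.0035,0.0002)
go([(wp(-.002,v,.0195,off,zt,R),R,8)])
d=load("wrist11")
for st,ce,m in blobs(d["pixels"],"red"): print(st,np.round(ce,1))
E
```

```text
19.95 q [-25.4  24.8  99.2  45.1  27.3  24.1] p [ 0.6226 -0.0764  0.1475] tilt/head [40.07  4.97] w 0.0223 F [ 0.2 -0.2 -2.7]
ik [-25, 26, 100, 47, 26, 22] ok
{"dr": [[-0.0, 0.0, 0.0], [-0.0, 0.0, 0.0], [-0.0, 0.0, 0.0], [-0.0, 0.0, 0.0], [-0.0, 0.0, 0.0], [-0.0, 0.0, 0.0], [-0.001, 0.0, 0.0], [-0.0, 0.0, 0.0]], "slide": [[-0.0001, 0.0009, 0.0013], [-0.0001, 0.0009, 0.0013], [-0.0001, 0.0009, 0.0013], [-0.0, 0.0009, 0.0014], [-0.0001, 0.0009, 0.0013], [-0.0, 0.0009, 0.0014], [-0.0001, 0.0009, 0.0013], [-0.0, 0.0008, 0.0014]]}
max 0.057295779513082325 0.0016643316977093237 end [ 0.624  -0.0759  0.1348]
[298, 235, 43, 2, 51] [318.8 235.8]
[296, 242, 51, 55, 2151] [321.  268.6]
[298, 312, 44, 38, 1306] [319.  332.3]
```

View pics/wrist11.png

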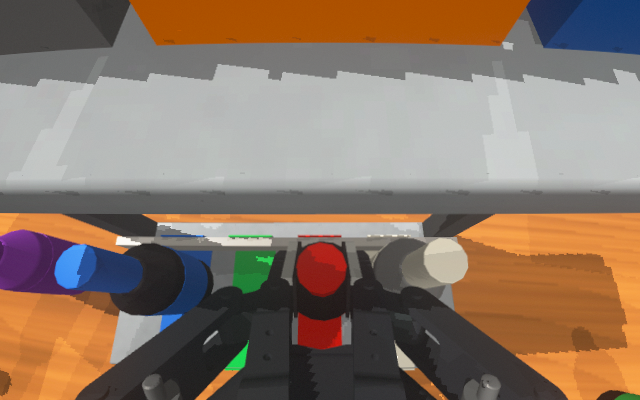

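Lined up: the rear mark is at column 319, the strip front at 319 and the cap at 321. Lowering and releasing.

Request:
jog_arm --dr '[[0, 0, 0], [0, 0, 0], [0, 0, 0], [0, 0, 0], [0, 0, 0], [0, 0, 0], [0, 0, 0], [0, 0, 0], [0, 0, 0], [0, 0, 0]]' --slide '[[-0.0001, 0.0009, 0.0013], [-0.0001, 0.0009, 0.0013], [-0.0001, 0.0009, 0.0013], [-0.0001, 0.0009, 0.0013], [-0.0001, 0.0009, 0.0013], [-0.0001, 0.0009, 0.0013], [-0.0001, 0.0009, 0.0013], [0, 0.0006, 0.001], [0, 0.0003, 0.0005], [0, 0, 0]]' --gripper '[-1, -1, -1, -1, -1, -1, -1, -1, -1, -1]'

```text
time_s: 21.0
position: [0.6242, -0.0757, 0.1354]
tool_rot: [[0.087, -0.761, 0.642], [-0.996, -0.067, 0.056], [0.001, -0.645, -0.764]]
ft_force: [-2.1, 0.6, 4.2]
grip_width: 0.0221
```

Request:
jog_arm --dr '[[0, 0, 0], [0, 0, 0], [0, 0, 0], [0, 0, 0], [0, 0, 0], [0, 0, 0], [0, 0, 0], [0, 0, 0], [0, 0, 0], [0, 0, 0]]' --slide '[[0, 0, 0], [0, 0, 0], [0, 0, 0], [0, 0, 0], [0, 0, 0], [0, 0, 0], [0, 0, -0.003], [0, 0, -0.007], [0, 0, -0.012], [0, 0, -0.018]]' --gripper '[-1, -0.4, -0.3, -0.2, -0.1, 0, 0, 0, 0, 0]'

```text
time_s: 22.0
position: [0.5976, -0.0778, 0.1657]
tool_rot: [[0.087, -0.763, 0.641], [-0.996, -0.067, 0.056], [-0.0, -0.643, -0.766]]
ft_force: [0.8, 0.0, 0.2]
grip_width: 0.0429
```

```bash
python3 snap.py 12 side wrist; python3 - <<'E'
import cv2,numpy as np
a=cv2.imread("pics/side12.png"); b=cv2.imread("pics/wrist12.png")
A=cv2.resize(a[110:300,250:440],None,fx=2.1,fy=2.1); B=cv2.resize(b[150:400,120:520],None,fx=1,fy=1.596)
cv2.imwrite("pics/s12c.png",np.hstack([A,B]))
from mv import *
g=np.array([.517,-.369,.120]);R=TR(-22);t=tcp_for(g,R)
p,R0,q=cur()
b=p-.06*R0[:,2]
m=np.array([.47,-.20,.28])
go([(b,R0,4),(m,TR(-10),7),(t-.06*R[:,2]+[0,0,.05],R,9)])
E
```

```text
22.0 q [-26.9  21.2 101.6  44.3  29.2  24. ] p [ 0.5976 -0.0778  0.1657] tilt/head [40.03  5.01] w 0.0429 F [0.8 0.  0.2]
ik [-30, 14, 103, 40, 35, 28] ok
ik [-48, 3, 103, 34, 45, 34] ok
ik [-56, 18, 98, 38, 36, 30] ok
{"dr": [[0.0, 0.0, 0.0], [0.0, 0.0, 0.0], [0.0, 0.0, 0.0], [0.0, 0.0, 0.0], [-0.001, 0.024, 0.029], [-0.0, 0.024, 0.029], [-0.001, 0.024, 0.029], [-0.0, 0.024, 0.028], [-0.001, 0.024, 0.029], [-0.0, 0.023, 0.028]], "slide": [[0.0, -0.0, -0.015], [0.0, -0.0, -0.015], [-0.0, -0.0, -0.015], [-0.0, -0.0, -0.015], [0.0158, 0.0047, -0.0164], [0.0163, 0.0042, -0.016], [0.0168, 0.0037, -0.0156], [0.0173, 0.0033, -0.0152], [0.0177, 0.0027, -0.0148], [0.0182, 0.0023, -0.0143]]}
{"dr": [[-0.001, 0.024, 0.029], [0.0, 0.015, 0.018], [0.0, 0.015, 0.018], [0.0, 0.015, 0.018], [0.0, 0.015, 0.018], [0.0, 0.015, 0.018], [0.0, 0.015, 0.018], [0.0, 0.015, 0.017], [0.0, 0.015, 0.018], [0.0, 0.014, 0.017]], "slide": [[0.0185, 0.0017, -0.0139], [0.0168, 0.0014, 0.009], [0.0167, 0.001, 0.0093], [0.0166, 0.0008, 0.0095], [0.0164, 0.0004, 0.0098], [0.0163, 0.0002, 0.0101], [0.0161, -0.0001, 0.0103], [0.016, -0.0004, 0.0105], [0.0158, -0.0007, 0.0108], [0.0157, -0.001, 0.011]]}
max 2.157549397885632 0.02326413548791358 end [ 0.486  -0.3565  0.2098]
```

View pics/s12c.png

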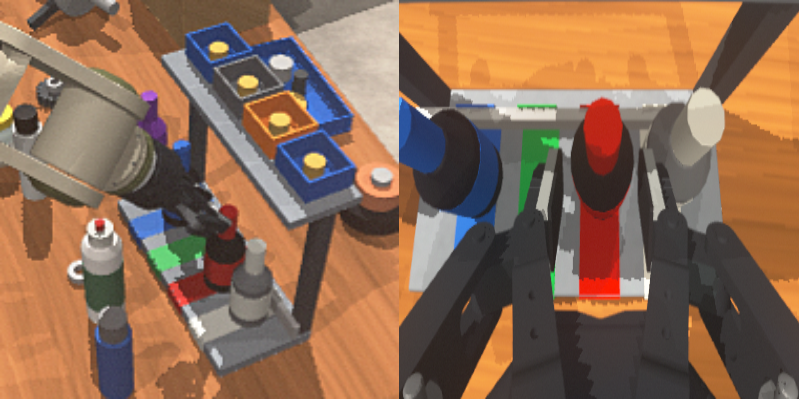

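The red bottle stands centred on its strip and the white one is untouched. Going to green.

Request:
jog_arm --dr '[[0, 0, 0], [0, 0, 0], [0, 0, 0], [0, 0, 0], [0, 0.024, 0.0285], [0, 0.024, 0.0285], [0, 0.024, 0.0285], [0, 0.024, 0.0285], [0, 0.024, 0.0285], [0, 0.024, 0.0285]]' --slide '[[0, 0, -0.015], [0, 0, -0.015], [0, 0, -0.015], [0, 0, -0.015], [0.0158, 0.0047, -0.0164], [0.0163, 0.0042, -0.016], [0.0168, 0.0037, -0.0156], [0.0173, 0.0033, -0.0152], [0.0177, 0.0027, -0.0148], [0.0182, 0.0023, -0.0143]]' --gripper '[0, 0, 0, 0, 0.2, 0.2, 0.2, 0.2, 0.2, 0.2]'

```text
time_s: 23.1
position: [0.483, -0.1836, 0.2688]
tool_rot: [[-0.138, -0.758, 0.638], [-0.99, 0.105, -0.089], [0.0, -0.644, -0.765]]
ft_force: [0.3, -0.9, -0.4]
grip_width: 0.0511
```

Request:
jog_arm --dr '[[0, 0.024, 0.0285], [0, 0.015, 0.018], [0, 0.015, 0.018], [0, 0.015, 0.018], [0, 0.015, 0.018], [0, 0.015, 0.018], [0, 0.015, 0.018], [0, 0.015, 0.018], [0, 0.015, 0.018], [0, 0.014, 0.017]]' --slide '[[0.0185, 0.0017, -0.0139], [0.0168, 0.0014, 0.009], [0.0167, 0.001, 0.0093], [0.0166, 0.0008, 0.0095], [0.0164, 0.0004, 0.0098], [0.0163, 0.0002, 0.0101], [0.0161, -0.0001, 0.0103], [0.016, -0.0004, 0.0105], [0.0158, -0.0007, 0.0108], [0.0157, -0.001, 0.011]]' --gripper '[0.2, 0.2, 0.2, 0.2, 0.2, 0.2, 0.2, 0.2, 0.2, 0.2]'

```text
time_s: 24.1
position: [0.4873, -0.3579, 0.2071]
tool_rot: [[-0.376, -0.709, 0.597], [-0.927, 0.288, -0.241], [-0.001, -0.644, -0.765]]
ft_force: [0.0, -0.8, 0.6]
grip_width: 0.0512
```

```bash
python3 snap.py 13 wrist; python3 - <<'E'
from mv import *
d=load("wrist13")
for st,ce,m in blobs(d["pixels"],"green"): print(st,np.round(ce,1),np.round(plane(d,[ce],.125)[0],3))
print(np.round(proj(d,[[.517,-.369,.137],[.517,-.369,.094]]),1))
E
```

```text
24.1 q [-56.3  18.   97.8  38.4  35.8  29.8] p [ 0.4873 -0.3579  0.2071] tilt/head [ 40.07 -22.  ] w 0.0512 F [ 0.  -0.8  0.6]
[305, 225, 30, 36, 811] [319.7 241.7] [ 0.516 -0.368  0.125]
[302, 270, 38, 13, 125] [320.1 278. ] [ 0.488 -0.358  0.125]
[4, 284, 52, 74, 2183] [ 23.9 320.3] [ 0.545 -0.117  0.125]
[[319.9 237.5]
 [320.1 247.5]]
```

View pics/wrist13.png

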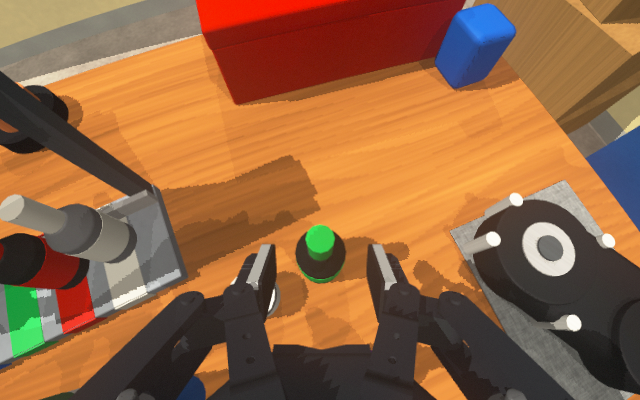

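```bash
python3 - <<'E'
from mv import *
g=np.array([.5165,-.3690,.120]);R=TR(-22);t=tcp_for(g,R)
go([(t-.05*R[:,2],R,5),(t,R,5)])
E
```

```text
ik [-56, 23, 101, 47, 29, 19] ok
ik [-54, 29, 99, 52, 26, 16] ok
{"dr": [[-0.0, -0.0, -0.001], [-0.0, -0.0, -0.001], [-0.0, -0.001, -0.0], [-0.0, -0.0, -0.001], [-0.001, -0.001, -0.0], [0.0, 0.0, -0.0], [0.0, 0.0, -0.0], [0.0, 0.0, -0.0], [0.0, 0.0, -0.0], [0.0, 0.0, -0.0]], "slide": [[-0.0005, 0.0064, 0.0087], [-0.0005, 0.0064, 0.0087], [-0.0005, 0.0064, 0.0087], [-0.0005, 0.0064, 0.0087], [-0.0005, 0.0063, 0.0087], [0.0, 0.0, 0.01], [0.0, 0.0, 0.01], [0.0, 0.0, 0.01], [0.0, 0.0, 0.01], [0.0, 0.0, 0.01]]}
max 0.08102846845413955 0.010812030336620407 end [ 0.5213 -0.3709  0.1139]
```

Request:
jog_arm --dr '[[0, 0, 0], [0, 0, 0], [0, 0, 0], [0, 0, 0], [0, 0, 0], [0, 0, 0], [0, 0, 0], [0, 0, 0], [0, 0, 0], [0, 0, 0]]' --slide '[[-0.0005, 0.0064, 0.0087], [-0.0005, 0.0064, 0.0087], [-0.0005, 0.0064, 0.0087], [-0.0005, 0.0064, 0.0087], [-0.0005, 0.0063, 0.0087], [0, 0, 0.01], [0, 0, 0.01], [0, 0, 0.01], [0, 0, 0.01], [0, 0, 0.01]]' --gripper '[0.2, 0.2, 0.2, 0.2, 0.2, 0.2, 0.2, 0.2, 0.2, 0.2]'

```text
time_s: 25.15
position: [0.5219, -0.3677, 0.1152]
tool_rot: [[-0.374, -0.709, 0.597], [-0.927, 0.287, -0.24], [-0.001, -0.644, -0.765]]
ft_force: [-0.6, -0.4, 0.6]
grip_width: 0.0512
```

Request:
jog_arm --dr '[[0, 0, 0], [0, 0, 0], [0, 0, 0], [0, 0, 0], [0, 0, 0], [0, 0, 0], [0, 0, 0], [0, 0, 0], [0, 0, 0], [0, 0, 0]]' --slide '[[0, 0, 0], [0, 0, 0], [0, 0, 0], [0, 0, 0], [0, 0, 0], [0, 0, 0], [0, 0, 0], [0, 0, 0], [0, 0, 0], [0, 0, 0]]' --gripper '[0.2, -1, -1, -1, -1, -1, -1, -1, -1, -1]'

```text
time_s: 26.15
position: [0.5214, -0.3676, 0.116]
tool_rot: [[-0.374, -0.709, 0.598], [-0.927, 0.287, -0.24], [-0.001, -0.644, -0.765]]
ft_force: [-0.6, 0.3, 2.4]
grip_width: 0.0223
```

```bash
python3 snap.py 14 wrist; python3 - <<'E'
import cv2,numpy as np
b=cv2.imread("pics/wrist14.png"); cv2.imwrite("pics/w14c.png",b[100:400,120:520])
from mv import *
d=load("wrist14")
for st,ce,m in blobs(d["pixels"],"green"): print(st,np.round(ce,1))
p,R0,q=cur(); zt=p[2]; off=capoff("wrist14",zt,(320.7,267.7))
v=VS["green"];R=TR(4.95)
def pt(x,y,zb,head):
    h=np.array([np.cos(np.radians(head)),np.sin(np.radians(head)),0]);return np.array([x,y,zb+zt])-off[0]*h
go([(p+[0,0,.012],R0,2),(p+[0,0,.09],R0,5),(pt(.535,-.205,.088,-8),TR(-8),8),(pt(.541,-.105,.086,0),TR(0),6),(wp(-.074,v,.085,off,zt,R),R,6),(wp(-.035,v,.045,off,zt,R),R,6),(wp(-.003,v,.032,off,zt,R),R,6)])
E
```

```text
26.15 q [-53.5  28.6  99.4  51.8  25.4  15.9] p [ 0.5214 -0.3676  0.116 ] tilt/head [ 40.1  -21.92] w 0.0223 F [-0.6  0.3  2.4]
[296, 243, 51, 55, 2120] [321.  269.2]
cap top [ 0.5183 -0.3662  0.137 ] fwd,left rel TCP [-0.0034  0.0001]
ik [-54, 27, 99, 49, 27, 19] ok
ik [-54, 21, 93, 35, 36, 35] ok
ik [-42, 15, 102, 40, 34, 28] ok
ik [-32, 14, 106, 40, 32, 28] ok
ik [-22, 13, 107, 38, 29, 35] ok
ik [-20, 20, 105, 42, 24, 31] ok
ik [-18, 24, 101, 41, 23, 34] ok
{"dr": [[0.0, 0.0, 0.0], [0.0, 0.0, 0.0], [0.0, 0.0, 0.0], [0.0, 0.0, 0.0], [0.0, 0.0, 0.0], [0.0, 0.0, 0.0], [0.0, 0.0, 0.0], [-0.0, -0.02, -0.023], [-0.0, -0.019, -0.023], [-0.0, -0.02, -0.023]], "slide": [[-0.0, -0.0039, -0.0046], [-0.0, -0.0038, -0.0046], [-0.0, -0.0101, -0.0119], [-0.0, -0.01, -0.0119], [-0.0, -0.0101, -0.0119], [-0.0, -0.01, -0.012], [-0.0001, -0.0101, -0.0119], [-0.0196, 0.0045, -0.0034], [-0.0197, 0.004, -0.003], [-0.0199, 0.0036, -0.0027]]}
{"dr": [[-0.0, -0.019, -0.024], [-0.0, -0.02, -0.023], [-0.001, -0.019, -0.024], [-0.0, -0.02, -0.023], [-0.001, -0.019, -0.024], [0.0, -0.015, -0.018], [0.0, -0.01
[... 641 characters left out ...]
.0002, 0.0004], [-0.0145, -0.0003, 0.0005], [-0.0144, -0.0005, 0.0006], [-0.0144, -0.0007, 0.0007], [-0.0144, -0.0008, 0.0009], [-0.0145, -0.001, 0.001], [0.0, -0.0007, 0.0093], [0.0, -0.0007, 0.0093], [0.0, -0.0007, 0.0093]]}
{"dr": [[0.0, 0.0, -0.0], [0.0, 0.0, -0.0], [0.0, 0.0, -0.0], [0.0, 0.0, -0.0], [0.0, 0.0, -0.0], [0.0, 0.0, -0.0], [0.0, 0.0, -0.0], [0.0, 0.0, -0.0], [0.0, 0.0, -0.0]], "slide": [[0.0, -0.0007, 0.0093], [0.0, -0.0007, 0.0093], [0.0, -0.0007, 0.0093], [0.0, -0.0027, 0.0051], [0.0, -0.0027, 0.0051], [0.0, -0.0027, 0.0051], [0.0, -0.0027, 0.0051], [0.0, -0.0027, 0.005], [0.0001, -0.0026, 0.0051]]}
max 1.7547855584973955 0.020402450833171982 end [ 0.6173 -0.0121  0.1479]
```

View pics/w14c.png

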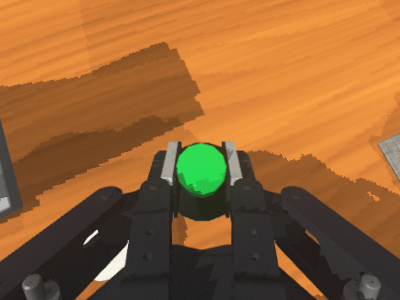

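Green is gripped and centred. Carrying it to the rack.

Request:
jog_arm --dr '[[0, 0, 0], [0, 0, 0], [0, 0, 0], [0, 0, 0], [0, 0, 0], [0, 0, 0], [0, 0, 0], [0, -0.0195, -0.0235], [0, -0.0195, -0.0235], [0, -0.0195, -0.0235]]' --slide '[[0, -0.0038, -0.0046], [0, -0.0038, -0.0046], [0, -0.01, -0.0119], [0, -0.01, -0.0119], [0, -0.01, -0.0119], [0, -0.01, -0.0119], [0, -0.01, -0.0119], [-0.0196, 0.0045, -0.0034], [-0.0197, 0.004, -0.003], [-0.0199, 0.0036, -0.0027]]' --gripper '[-1, -1, -1, -1, -1, -1, -1, -1, -1, -1]'

```text
time_s: 27.2
position: [0.5271, -0.3042, 0.2035]
tool_rot: [[-0.285, -0.734, 0.616], [-0.959, 0.219, -0.182], [-0.001, -0.642, -0.766]]
ft_force: [0.8, -0.9, -2.4]
grip_width: 0.0228
```

Request:
jog_arm --dr '[[0, -0.0195, -0.0235], [0, -0.0195, -0.0235], [0, -0.0195, -0.0235], [0, -0.0195, -0.0235], [0, -0.0195, -0.0235], [0, -0.015, -0.018], [0, -0.015, -0.018], [0, -0.015, -0.018], [0, -0.015, -0.018], [0, -0.015, -0.018]]' --slide '[[-0.02, 0.0031, -0.0022], [-0.0201, 0.0026, -0.0019], [-0.0202, 0.0021, -0.0015], [-0.0203, 0.0017, -0.0011], [-0.0203, 0.0012, -0.0006], [-0.0167, 0.0012, -0.0006], [-0.0168, 0.0009, -0.0004], [-0.0168, 0.0006, -0.0001], [-0.0168, 0.0003, 0.0001], [-0.0167, 0.0001, 0.0004]]' --gripper '[-1, -1, -1, -1, -1, -1, -1, -1, -1, -1]'

```text
time_s: 28.2
position: [0.5429, -0.1204, 0.2016]
tool_rot: [[-0.02, -0.765, 0.644], [-1.0, 0.014, -0.014], [0.001, -0.644, -0.765]]
ft_force: [-0.3, -1.1, -1.9]
grip_width: 0.0223
```

```bash
python3 snap.py 15 wrist side; python3 - <<'E'
import cv2,numpy as np
a=cv2.imread("pics/side15.png"); b=cv2.imread("pics/wrist15.png")
A=cv2.resize(a[110:360,220:440],None,fx=1.8,fy=1.6); B=cv2.resize(b,None,fx=.625,fy=1)
cv2.imwrite("pics/s15c.png",np.hstack([A,B]))
from mv import *
zt=.116;v=VS["green"];R=TR(4.95);off=(-.0034,0.0001)
go([(wp(-.074,v,.085,off,zt,R),R,7),(wp(-.035,v,.045,off,zt,R),R,6),(wp(-.003,v,.032,off,zt,R),R,6)])
E
```

```text
28.2 q [-33.9  13.8 105.4  40.8  32.1  27.6] p [ 0.5429 -0.1204  0.2016] tilt/head [40.07 -1.24] w 0.0223 F [-0.3 -1.1 -1.9]
ik [-22, 13, 107, 38, 29, 35] ok
ik [-20, 20, 105, 42, 24, 31] ok
ik [-18, 24, 101, 41, 23, 34] ok
{"dr": [[-0.0, -0.01, -0.011], [-0.0, -0.01, -0.012], [-0.0, -0.01, -0.011], [-0.0, -0.01, -0.012], [-0.0, -0.009, -0.011], [-0.0, -0.01, -0.012], [-0.001, -0.009, -0.011], [0.0, -0.0, -0.0], [0.0, -0.0, -0.0], [0.0, -0.0, -0.0]], "slide": [[-0.0145, -0.0002, 0.0002], [-0.0145, -0.0003, 0.0004], [-0.0145, -0.0005, 0.0005], [-0.0145, -0.0007, 0.0007], [-0.0145, -0.0008, 0.0008], [-0.0144, -0.001, 0.0009], [-0.0145, -0.0012, 0.0011], [0.0, -0.0007, 0.0093], [0.0, -0.0007, 0.0093], [0.0, -0.0007, 0.0093]]}
{"dr": [[0.0, -0.0, -0.0], [0.0, -0.0, -0.0], [0.0, -0.0, -0.0], [0.0, -0.0, -0.0], [0.0, -0.0, -0.0], [0.0, -0.0, -0.0], [0.0, -0.0, -0.0], [0.0, -0.0, -0.0], [0.0, -0.0, -0.0]], "slide": [[0.0, -0.0007, 0.0093], [0.0, -0.0007, 0.0092], [0.0, -0.0007, 0.0093], [0.0, -0.0027, 0.0051], [0.0, -0.0027, 0.0051], [0.0, -0.0027, 0.0051], [0.0, -0.0027, 0.0051], [0.0, -0.0027, 0.005], [0.0, -0.0027, 0.0051]]}
max 0.8949886867457407 0.014591093173576817 end [ 0.6174 -0.012   0.148 ]
```

View pics/s15c.png

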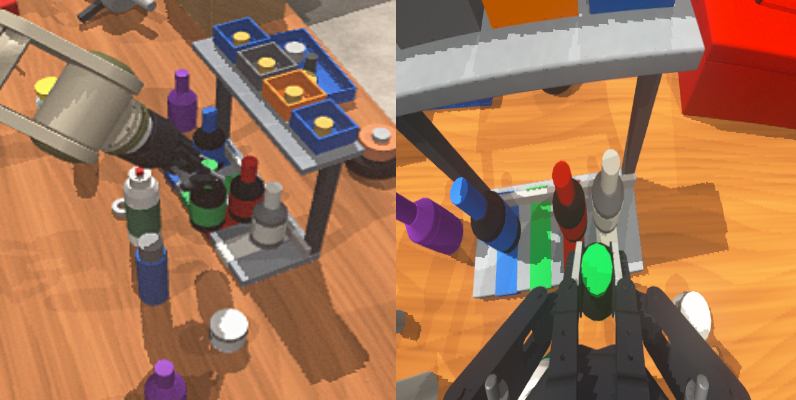

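Request:
jog_arm --dr '[[0, -0.0095, -0.0114], [0, -0.0095, -0.0114], [0, -0.0095, -0.0114], [0, -0.0095, -0.0114], [0, -0.0095, -0.0114], [0, -0.0095, -0.0114], [0, -0.0095, -0.0114], [0, 0, 0], [0, 0, 0], [0, 0, 0]]' --slide '[[-0.0145, -0.0002, 0.0002], [-0.0145, -0.0003, 0.0004], [-0.0145, -0.0005, 0.0005], [-0.0145, -0.0007, 0.0007], [-0.0145, -0.0008, 0.0008], [-0.0144, -0.001, 0.0009], [-0.0144, -0.0012, 0.0011], [0, -0.0007, 0.0093], [0, -0.0007, 0.0093], [0, 0, 0]]' --gripper '[-1, -1, -1, -1, -1, -1, -1, -1, -1, -1]'

```text
time_s: 29.3
position: [0.5607, -0.0193, 0.1864]
tool_rot: [[0.082, -0.764, 0.64], [-0.997, -0.063, 0.052], [0.001, -0.642, -0.766]]
ft_force: [-0.1, 0.2, -2.2]
grip_width: 0.0225
```

```bash
python3 snap.py 16 wrist; python3 - <<'E'
from mv import *
zt=.116;v=VS["green"];R=TR(4.95);off=(-.0034,0.0001)
go([(wp(-.035,v,.045,off,zt,R),R,4),(wp(-.003,v,.030,off,zt,R),R,6)])
d=load("wrist16")
for st,ce,m in blobs(d["pixels"],"green"): print(st,np.round(ce,1))
# expected column of strip centre rear/front
print(np.round(proj(d,[rack(-.06,v,.02),rack(.038,v,.045)]),1))
E
```

```text
29.3 q [-21.5  15.4 106.4  39.1  26.6  33.3] p [ 0.5607 -0.0193  0.1864] tilt/head [39.97  4.61] w 0.0225 F [-0.1  0.2 -2.2]
ik [-20, 20, 105, 42, 24, 31] ok
ik [-18, 24, 101, 41, 22, 33] ok
{"dr": [[0.0, -0.001, -0.001], [0.0, -0.001, -0.001], [0.0, -0.001, -0.0], [0.0, -0.001, -0.001], [0.0, 0.0, 0.0], [0.0, 0.0, 0.0], [0.0, 0.0, 0.0], [0.0, 0.0, 0.0], [0.0, 0.0, 0.0], [0.0, 0.0, 0.0]], "slide": [[-0.0007, -0.0007, 0.009], [-0.0006, -0.0007, 0.009], [-0.0007, -0.0007, 0.009], [-0.0006, -0.0007, 0.009], [-0.0, -0.0025, 0.0053], [-0.0, -0.0025, 0.0054], [-0.0, -0.0025, 0.0053], [-0.0, -0.0025, 0.0054], [-0.0, -0.0025, 0.0053], [-0.0, -0.0024, 0.0054]]}
max 0.08102846845413955 0.009054280755532157 end [ 0.6174 -0.012   0.146 ]
[301, 194, 34, 1, 34] [317.5 194. ]
[296, 210, 51, 88, 3260] [319.8 254.5]
[[318.4 288.5]
 [318.1 196.2]]
```

View pics/wrist16.png

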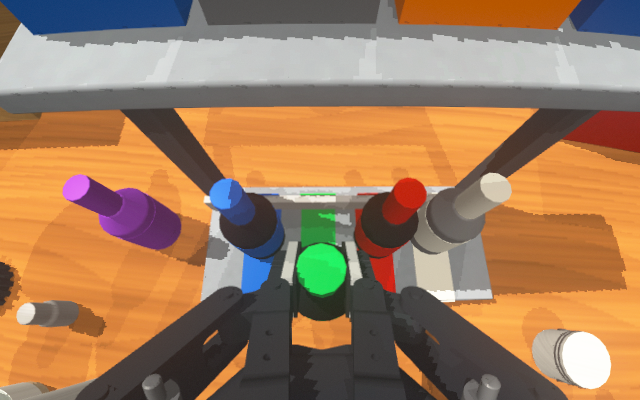

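Request:
jog_arm --dr '[[0, -0.001, -0.001], [0, -0.001, -0.001], [0, -0.001, -0.001], [0, -0.001, -0.001], [0, 0, 0], [0, 0, 0], [0, 0, 0], [0, 0, 0], [0, 0, 0], [0, 0, 0]]' --slide '[[-0.0007, -0.0007, 0.009], [-0.0007, -0.0007, 0.009], [-0.0007, -0.0007, 0.009], [-0.0006, -0.0007, 0.009], [0, -0.0025, 0.0053], [0, -0.0025, 0.0053], [0, -0.0025, 0.0053], [0, -0.0025, 0.0053], [0, -0.0025, 0.0053], [0, 0, 0]]' --gripper '[-1, -1, -1, -1, -1, -1, -1, -1, -1, -1]'

```text
time_s: 30.35
position: [0.6122, -0.0121, 0.1494]
tool_rot: [[0.088, -0.762, 0.641], [-0.996, -0.068, 0.055], [0.001, -0.643, -0.765]]
ft_force: [0.1, 0.3, -1.1]
grip_width: 0.0225
```

```bash
python3 snap.py 17 wrist; python3 - <<'E'
from mv import *
zt=.116;v=VS["green"];R=TR(4.95);off=(-.0034,0.0001)
go([(wp(-.002,v,.0195,off,zt,R),R,9)])
d=load("wrist17")
for st,ce,m in blobs(d["pixels"],"green"): print(st,np.round(ce,1))
E
```

```text
30.35 q [-18.2  23.2 101.9  41.4  22.5  32.6] p [ 0.6122 -0.0121  0.1494] tilt/head [40.05  4.94] w 0.0225 F [ 0.1  0.3 -1.1]
ik [-18, 25, 102, 44, 21, 30] ok
{"dr": [[-0.0, -0.0, 0.0], [-0.0, -0.0, 0.0], [-0.0, -0.0, 0.0], [-0.0, -0.0, 0.0], [-0.0, -0.0, 0.0], [-0.0, -0.0, 0.0], [-0.0, -0.0, 0.001], [-0.0, -0.0, 0.0], [-0.001, -0.0, 0.001]], "slide": [[0.0, 0.0004, 0.0016], [0.0001, 0.0005, 0.0017], [0.0, 0.0004, 0.0016], [0.0001, 0.0005, 0.0017], [0.0, 0.0004, 0.0016], [0.0001, 0.0005, 0.0017], [0.0, 0.0004, 0.0016], [0.0001, 0.0005, 0.0017], [0.0, 0.0004, 0.0016]]}
max 0.08102846845413955 0.0017748239349298848 end [ 0.6183 -0.0119  0.1355]
[300, 231, 41, 2, 69] [320.4 231.4]
[297, 243, 50, 55, 2080] [321.1 269.6]
[299, 313, 44, 37, 1274] [320.  332.7]
```

View pics/wrist17.png

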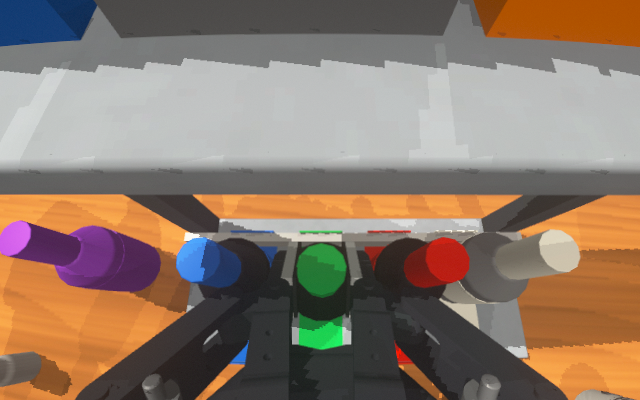

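Aligned: the rear mark is at column 320, the strip front at 320 and the cap at 321. Lowering and releasing with a small opening.

Request:
jog_arm --dr '[[0, 0, 0], [0, 0, 0], [0, 0, 0], [0, 0, 0], [0, 0, 0], [0, 0, 0], [0, 0, 0], [0, 0, 0], [0, 0, 0], [0, 0, 0]]' --slide '[[0, 0.0005, 0.0017], [0, 0.0005, 0.0017], [0, 0.0005, 0.0017], [0, 0.0005, 0.0017], [0, 0.0005, 0.0016], [0, 0.0005, 0.0016], [0, 0.0005, 0.0016], [0, 0.0004, 0.0012], [0, 0.0003, 0.0008], [0, 0, 0]]' --gripper '[-1, -1, -1, -1, -1, -1, -1, -1, -1, -1]'

```text
time_s: 31.4
position: [0.6172, -0.0116, 0.1364]
tool_rot: [[0.088, -0.763, 0.641], [-0.996, -0.068, 0.055], [0.001, -0.643, -0.766]]
ft_force: [0.3, 0.3, -1.7]
grip_width: 0.0224
```

```bash
python3 snap.py 18
```

```text
31.4 q [-18.   24.8 102.   44.1  21.1  29.9] p [ 0.6172 -0.0116  0.1364] tilt/head [40.05  4.94] w 0.0224 F [ 0.3  0.3 -1.7]
```

Request:
jog_arm --dr '[[0, 0, 0], [0, 0, 0], [0, 0, 0], [0, 0, 0], [0, 0, 0], [0, 0, 0], [0, 0, 0], [0, 0, 0], [0, 0, 0], [0, 0, 0]]' --slide '[[0, 0.0004, 0.0005], [0, 0, 0], [0, 0, 0], [0, 0, 0], [0, 0, 0], [0, 0, 0], [0, 0, -0.003], [0, 0, -0.007], [0, 0, -0.012], [0, 0, -0.018]]' --gripper '[-1, -1, -0.4, -0.3, -0.2, -0.12, -0.12, -0.12, -0.12, -0.12]'

```text
time_s: 32.4
position: [0.5909, -0.0138, 0.1669]
tool_rot: [[0.088, -0.763, 0.641], [-0.996, -0.068, 0.055], [0.001, -0.643, -0.766]]
ft_force: [-0.0, 0.7, 0.4]
grip_width: 0.0378
```

Request:
jog_arm --dr '[[0, 0, 0], [0, 0, 0], [0, 0, 0], [0, 0, 0], [0, 0, 0], [0, 0, 0], [0, 0, 0], [0, 0, 0], [0, 0, 0], [0, 0, 0]]' --slide '[[0, 0, -0.02], [0, 0, -0.02], [0, 0, -0.025], [0, 0, -0.025], [0, 0, -0.025], [0, 0, -0.025], [0, 0, -0.015], [0, 0, 0], [0, 0, 0], [0, 0, 0]]' --gripper '[-0.1, -0.1, -0.1, -0.1, -0.1, -0.1, -0.1, -0.1, -0.1, -0.1]'

```text
time_s: 33.4
position: [0.4922, -0.0223, 0.2845]
tool_rot: [[0.087, -0.763, 0.64], [-0.996, -0.068, 0.056], [0.001, -0.643, -0.766]]
ft_force: [-0.2, 1.2, -0.4]
grip_width: 0.0384
```

```bash
python3 snap.py 19 side wrist scene; python3 - <<'E'
import cv2,numpy as np
a=cv2.imread("pics/side19.png"); b=cv2.imread("pics/scene19.png")
A=cv2.resize(a[110:300,250:440],None,fx=2.1,fy=2.1); B=cv2.resize(b[150:300,200:400],None,fx=2,fy=2.66)
cv2.imwrite("pics/s19c.png",np.hstack([A,B]))
from mv import *
d=load("wrist19")
for c in("red","green","blue"):
  for st,ce,m in blobs(d["pixels"],c,60): print(c,st,np.round(ce,1))
E
```

```text
33.4 q [-26.6   0.5 105.1  29.7  42.8  42. ] p [ 0.4922 -0.0223  0.2845] tilt/head [39.99  4.96] w 0.0384 F [-0.2  1.2 -0.4]
red [503, 8, 137, 150, 12259] [590.5  86.3]
red [366, 160, 25, 33, 544] [378.  175.6]
red [348, 188, 40, 68, 1098] [362.5 225.3]
red [353, 318, 15, 15, 174] [360.1 325.1]
green [313, 161, 21, 32, 536] [322.9 175.9]
green [310, 205, 30, 16, 197] [323.9 214.6]
green [308, 218, 26, 38, 853] [320.6 238.9]
blue [134, 0, 130, 97, 7571] [203.6  43.6]
blue [453, 0, 108, 79, 4700] [505.4  37.1]
blue [253, 160, 23, 31, 454] [264.4 173.7]
blue [260, 205, 32, 15, 216] [278.2 213.3]
blue [265, 218, 27, 38, 655] [278.3 234.5]
```

View pics/s19c.png

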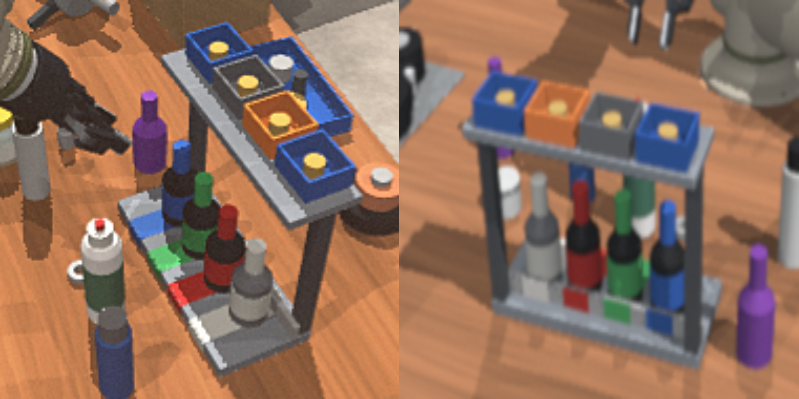

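View pics/wrist19.png

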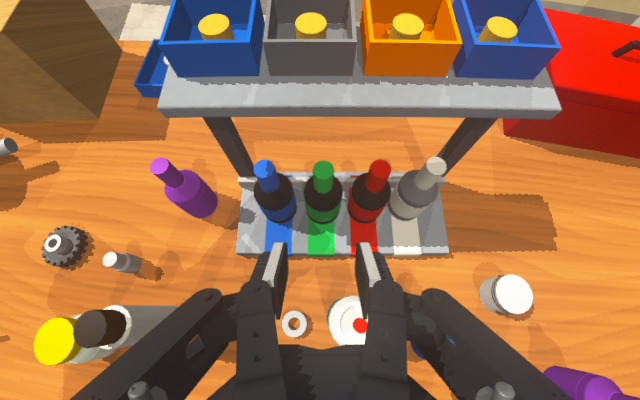

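```bash
python3 - <<'E'
from mv import *
VS["white"]=-.1933
ex=np.array([np.cos(YAW),np.sin(YAW)]);ey=np.array([-np.sin(YAW),np.cos(YAW)])
def rep(n,c,px,z):
    P=plane(load(n),[px],z)[0][:2]; print(n,c,"x_strip %.1f mm y %.1f mm"%((P@ex-.6136)*1000,(P@ey-VS[c])*1000))
for c,px in(("red",(378,175.6)),("green",(322.9,175.9)),("blue",(264.4,173.7))): rep("wrist19",c,px,.137)
d=load("side19")
for c in("red","green","blue"):
  for st,ce,m in blobs(d["pixels"],c,10):
    if 325<ce[0]<365 and 170<ce[1]<255: print(c,st,np.round(ce,1)); rep("side19",c,ce,.137)
for c in VS: print(c,np.round(proj(d,[rack(0,VS[c],.157),rack(0,VS[c],.114)]),1).tolist())
strip=__import__('strips'); strip.strips("wrist19")
a=d["pixels"]; cv2.imwrite("pics/s19d.png",cv2.resize(a[165:275,315:395],None,fx=6,fy=5.4,interpolation=cv2.INTER_CUBIC))
b=load("wrist19")["pixels"]; cv2.imwrite("pics/w19d.png",cv2.resize(b[145:265,225:465],None,fx=3.3,fy=3.3,interpolation=cv2.INTER_CUBIC))
w=load("wrist19")
for c in VS: print(c,np.round(proj(w,[rack(0,VS[c],.157)]),1).tolist())
E
```

```text
wrist19 red x_strip -2.1 mm y -2.9 mm
wrist19 green x_strip -2.6 mm y -1.9 mm
wrist19 blue x_strip 0.3 mm y 3.4 mm
red [354, 208, 9, 16, 127] [357.7 215.4]
side19 red x_strip -3.3 mm y -3.6 mm
red [330, 230, 37, 29, 376] [345.5 244. ]
side19 red x_strip -76.1 mm y -74.2 mm
green [346, 192, 5, 5, 10] [348.3 193.7]
side19 green x_strip 11.4 mm y 13.9 mm
green [325, 233, 12, 5, 18] [330.9 235.4]
side19 green x_strip -97.0 mm y -98.3 mm
blue [332, 177, 9, 16, 81] [335.8 183.4]
side19 blue x_strip -1.6 mm y 1.4 mm
blue [[336.7, 178.4], [336.4, 189.2]]
green [[347.2, 193.2], [346.6, 203.9]]
red [[358.6, 209.0], [357.6, 219.7]]
white [[370.7, 226.0], [369.4, 236.6]]
wrist19 yaw strips 2.7618705650915434
blue v,width,ufront,uback [0.0213 0.0384 0.5438 0.5878] origin [0.5562 0.0481]
green v,width,ufront,uback [-0.0427  0.0374  0.5393  0.588 ] origin [ 0.5594 -0.0158]
red v,width,ufront,uback [-0.1073  0.0396  0.5484  0.6181] origin [ 0.5926 -0.0788]
blue [[264.1, 166.2]]
green [[321.3, 166.2]]
red [[378.7, 166.3]]
white [[435.3, 166.6]]
```

View pics/w19d.png

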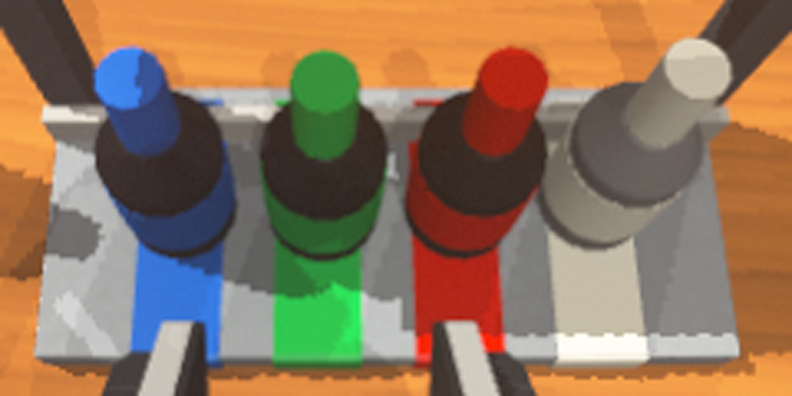

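View pics/s19d.png

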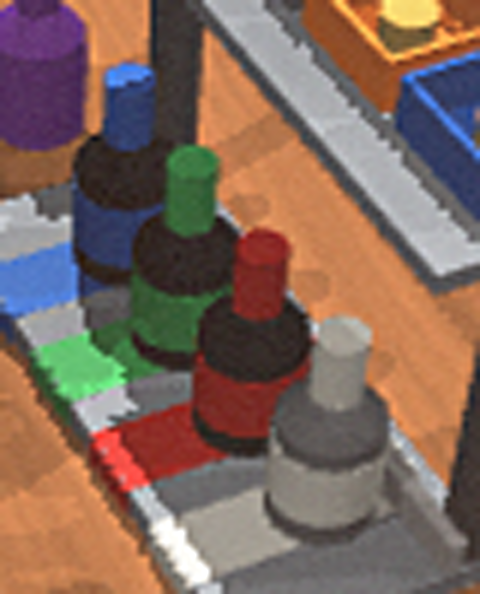

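```bash
python3 - <<'E'
from mv import *
VS["white"]=-.1933
ex=np.array([np.cos(YAW),np.sin(YAW)]);ey=np.array([-np.sin(YAW),np.cos(YAW)])
d=load("wrist19")
for c,px in(("blue",(264.7,168.6)),("green",(323.5,169.5)),("red",(380.5,169)),("white",(436.5,166))):
    P=plane(d,[px],.157)[0][:2]; print(c,np.round([(P@ex-.6136)*1000,(P@ey-VS[c])*1000],1))
for n in("side","scene"):
    a=load(n+"0")["pixels"].astype(np.float32);b=load(n+"19")["pixels"].astype(np.float32)
    for k,X in {"aerosol":(.46,-.066,.09),"blue_can":(.436,-.176,.08),"grey_can":(.431,.181,.08),"jar":(.4,.276,.05),"socket":(.503,.264,.03),"whitejar":(.507,-.286,.03),"gear":(.517,.371,.02),"bearing":(.441,.003,.01),"purpA":(.61,.177,.07),"purpB":(.389,-.364,.07),"whiteB":(.628,-.139,.1)}.items():
        u,v=np.round(proj(load(n+"0"),[X])[0]).astype(int)
        A=a[v-14:v+14,u-10:u+10];B=b[v-22:v+22,u-18:u+18]
        r=cv2.matchTemplate(B,A,cv2.TM_CCOEFF_NORMED);_,m,_,l=cv2.minMaxLoc(r)
        print(n,k,"shift px",l[0]-8,l[1]-8,"score %.2f"%m)
E
```

```text
blue [-3.  -0.9]
green [-4.1 -2.4]
red [-3.3 -1.8]
white [ 0.7 -1.5]
side aerosol shift px 0 0 score 0.99
side blue_can shift px 0 0 score 0.73
side grey_can shift px 0 0 score 0.90
side jar shift px 0 0 score 0.78
side socket shift px 8 -8 score 0.16
side whitejar shift px 0 0 score 1.00
side gear shift px 7 4 score 0.30
side bearing shift px 0 0 score 0.87
side purpA shift px 0 0 score 0.98
side purpB shift px 0 0 score 0.97
side whiteB shift px 0 0 score 0.79
scene aerosol shift px 0 0 score 0.93
scene blue_can shift px 0 0 score 0.96
scene grey_can shift px 0 0 score 0.99
scene jar shift px 0 0 score 0.98
scene socket shift px 0 0 score 0.95
scene whitejar shift px 0 0 score 0.99
scene gear shift px 0 0 score 0.97
scene bearing shift px 1 0 score 0.41
scene purpA shift px 0 0 score 0.88
scene purpB shift px 0 0 score 1.00
scene whiteB shift px 0 0 score 1.00
```

```bash
python3 - <<'E'
from rig import env, observe
print(env.close_job()); print(observe()["time_s"])
E
```

```text
the job is handed in; nothing more can be done
None
the job is handed in; nothing more can be done
```

I gripped the blue, red and green bottles by their caps with the hand tilted 40°. Each was set down upright on its own strip and released, and I handed the job in at about 33 s of robot time (limit 72 s). No verdict was reported, so what follows is from my own last checks.

- **Placing:** cap positions from the wrist camera put all three bottles inside the allowed −12 to +8 mm along the strip and ±8 mm across it. The white bottle reads −1.5 mm across in the same picture, so part of the sideways figures is probably camera offset.

| Bottle | Along strip (mm) | Across strip (mm) |
|---|---|---|
| Blue | −3.0 | −0.9 |
| Green | −4.1 | −2.4 |
| Red | −3.3 | −1.8 |

- **Upright and gentle:** all four bottles look upright in the side and wrist pictures. Wrist force readings stayed below 7 N, and the gripper ended clear of everything.
- **Nothing else moved:** comparing pictures from before and after, the white bottle, both purple look-alikes and the bystanders show no shift in at least one view. The piston was never identified for certain; I took it to be the white-topped object near the green bottle, which also shows no shift.
- **Checks that were weak or disagreed:**
  - The side-view match failed for the socket and gear, most likely because the arm was in the way. Both matched with no shift in the scene view.
  - The bearing matched poorly in the scene view but showed no shift in the side view.
  - Re-fitting the strips in the last picture gave a wrong yaw because the bottles now cover most of each strip, so I kept the earlier fit.

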